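Swap the wrong soap in the lower layer of a two-layer gift crate

TASK

A black rose soap was packed by mistake in the middle of the crate's lower layer, under the two lift-out trays. Lift both trays out onto the cork mat without tipping them, put the black rose on the free end of the slatted rack beside the other black soap, then set the grey rose from the round brown coaster upright in its place in the middle of the lower layer. Finally put both trays back in the crate, each level on its ledges in the half it came from, and leave the white timer where it stands.

Things in the scene. Friction and masses are not known exactly. Their poses are not given: they have to be found in the camera images.
- crate: Fixed open wooden crate, 194 (x) x 248 (y) x 66 mm; origin mid-underside, z up. Floor top z = 8. Dividers (tops z = 48, inner faces y = +-42) bound a middle well, 84 mm wide in y, 178 long in x; its one soap stands at x = y = 0. Fixed grey roses fill the outer cells. Trays rest on dividers and corner posts, middles at (0, +-69, 48) mm, 4 mm clear of the walls; gap between them 52 mm.
- pink_tray: Loose wooden tray with two pink cloud soaps fixed in it, 170 (x) x 86 (y) mm, about 0.3 kg; origin mid-underside, z up. Rim 18 mm, soap tops 40 mm high. A round-topped handle board stands in the middle: 11 mm thick (along x), 52 wide (along y), top at 78 mm; grip it across x at 52 to 70 mm height. Starts in either half of the crate, its axes parallel to the crate's.
- blue_tray: Loose wooden lift-out tray like the other in every size, but with two blue cloud soaps. It starts in the other half of the crate.
- black_rose: Black rose soap, loose, round, 69 mm across, 34 mm high, 0.085 kg; origin in the middle of its underside, z up. At the start in the middle well of the crate, partly covered by both trays; grip it across the sides, one finger on each side along the crate's x.
- grey_rose: Loose grey rose soap, round, 68 mm across, 34 mm high, 0.085 kg; origin in the middle of its underside, z up. At the start it stands on a fixed round brown coaster, 96 mm across and 7 mm high, left of the crate and mat. Fixed soaps 35 mm high stand beyond it. (The grey roses in the crate's outer cells and on the white sheet are fixed.)
- drying_rack: Slatted wooden drying rack, fixed, 104 (x) x 166 (y) mm, its top 14 mm above the origin, which lies in the middle of its underside; z up. A fixed black square lumpy soap, 65 mm across and 36 mm high, stands at (0, +42, 14) mm; the middle of the free end is at (0, -40, 14) mm. Slats run along y.
- packing_mat: Brown cork packing mat, fixed, 210 (x) x 220 (y) x 4 mm, bare; origin in the middle of its underside, z up. Both trays fit on it side by side.
- dial_timer: Round white kitchen timer with a red knob, 61 mm across, 42 mm high; loose, origin in the middle of its underside. A bystander: leave it.
There are look-alikes about, which are no part of the job. There is more than one size of the black_rose; the one meant has the size given above.

How it is judged:
By the outcome, as a careful person would: the job done as asked, in the order asked, and still so for the second after the job is handed in, with the robot touching nothing.
It also fails if it takes over 136 s, if anything falls off the work surface, if the arm or the gripper's body presses on something with over 40 N, if the wrist force passes 120 N, or if a joint passes its speed limit or range.

ROBOT

A 6-joint arm with a two-finger parallel gripper is mounted at the origin on a cart in front of the work surface, level with it; the furniture and walls round the work are solid. World frame = base frame: x ahead of the robot, y to its left, z up, the work surface at z = 0. Lengths are in m, angles in degrees, forces in N, time in s.
With the tool pointing down it reaches from about 0.4 to 0.825 m from the base axis. Payload 7 kg.
Tool frame: the origin (TCP) lies midway between the tips of the shut fingers; the grasp point (between the pads) lies r.grasp_offset behind it (r.grasp_offset is the distance from the TCP to the grasp point, in m); x points along the fingers, z is the direction in which the jaws open and shut, and the axes are right-handed (so a half turn about x gives the same grasp; the last joint's range is limited). The gripper opens to 88 mm and grips with 3 to 60 N. Pads are 19 mm wide; open, the fingers measure 130 mm over their backs; the gripper's body (78 mm by 193 mm) begins 47 mm behind the grasp point.
Start: joints at [90.361, 20.546, 0.682, 0, -70.136, -16.507], TCP at [0.188, 0.648, 0.227] pointing down, gripper open.
Joint ranges: [-176.03, 176.03], [-82.01, 121.73], [-58.28, 71.71], [-173.87, 95.51], [-174.79, -0.11], [-173.66, 173.66]. Speed limits (degrees/s): [136.94, 136.94, 172.46, 180, 180, 180].

INTERFACE

Orientations are given as [roll, pitch, yaw] about the fixed x, y, z axes, in that order (R = Rz(yaw) Ry(pitch) Rx(roll)).
In Python, from plant import readout, vision, close_job, r gives the robot as it stands.
- The arm moves only by the shell command python3 -m handwheel 'ROWS' [OPENING] [FORCE]. ROWS is JSON, a list that holds one entry, the list of rows, each a list of 4 numbers: the shift along the world's x, y, z in units of 40 mm (1.0 is 40 mm), then the turn about the world's z in units of 5 degrees (1.0 is 5 degrees). In form: [[[tx, ty, tz, roll], ...]]. A call has 1 to 8 rows; each row shifts and turns the pose as measured when the row begins; what a row does not reach is not made up. A row lasts 1/10 s, in which the tool goes at most 50 mm and 8.59 degrees, less where a joint would pass 70% of its speed; a pose out of reach is approached as far as the arm can. A call is refused whole if a number of a shift passes 1 or a number of a turn 1, either way. A call with a gripper value outside its range is refused whole. OPENING is the finger opening in mm, from 0 to 87.6, set as the call begins (- or left out, the last holds). The fingers move at their own pace and stop on an object; FORCE is the grip in N (left out, the last holds). Time passes only in rows, so rows that do not move let the fingers close. It gives the time, the measured TCP pose, the force and the opening at its end, in the units of the state.
- readout.get_state(): the state, without advancing time (a new reading comes with each control period).
- vision.capture(name): name is "scene" or "top" or "wrist"; returns the picture (400x640x3 uint8, blue, green, red); there is no depth.
- vision.get_calibration(name): a dict with "intrinsics" (3x3 intrinsics, pixels), "pose" (4x4, takes a point from camera to world coordinates). Camera axes: x right, y up, looking along -z (the intrinsics and any distortion apply to the point x, -y, -z); pixel columns grow to the right and rows downward; lengths in m; the calibration is good to about 2 mm. A picture is of the moment at which its call begins: read the wrist's pose just before it. get_calibration takes no time and is no camera call; for the wrist camera it gives the pose at the moment of the call.
- close_job(): hands the job in, once; it reports no verdict.
The state is a dict: "time_s": time; "joints": joint angles; "qd": joint speeds; "joint_torque": joint torques, N m; "tcp_pos": TCP position; "eef_rot": TCP orientation; "contact_force": force on the tool from outside, world axes, zero at the start; "moment": the same for the moment, N m; "gripper_width": finger opening in m.
Only numpy, scipy, OpenCV 4.12 (cv2) and the standard library are available. Lean on these libraries where they do the work, as an engineer would, in place of code of your own. Each camera call takes 0.05 s, during which the arm holds its last target.

## Working session

There is one attempt and no reset: what is moved stays moved. The work goes in short steps, Python scripts to look and compute and a shell command to move; the robot and the scene stay as the last step left them, time stands still between calls to the robot, and variables do not carry over. Pictures are saved under pics/ and viewed, and the job is handed in when it is done.

```bash
ls; mkdir -p pics
python3 - <<'E'
from plant import readout, vision, r
import cv2
print(readout.get_state(), r.grasp_offset)
for n in ("scene","top","wrist"):
    c=vision.get_calibration(n); print(n,c)
    cv2.imwrite(f"pics/{n}0.png",vision.capture(n))
E
```

```text
pics
{'time_s': 0.0, 'joints': array([ 9.03608554e+01,  2.05893753e+01,  6.33942113e-01, -2.00357455e-02,
       -7.01351370e+01, -1.65064889e+01]), 'qd': array([-0.0310528 ,  0.0406018 , -0.05621516, -0.02414169, -0.00755439,
       -0.01904183]), 'joint_torque': array([ 3.00504162e-04, -5.82720780e+01,  2.93054241e+01,  6.99713320e+00,
        6.78488650e-03, -1.61648632e-04]), 'tcp_pos': array([0.18759884, 0.6479021 , 0.22564748]), 'eef_rot': array([   4.76017166,   89.90749148, -101.39228492]), 'contact_force': array([-0.37397326, -0.51246893,  0.17530731]), 'moment': array([-0.05284517,  0.02046512,  0.02583882]), 'gripper_width': 0.08769659871372547} 0.0188
scene {'intrinsics': array([[412.89505766,   0.        , 321.61279135],
       [  0.        , 412.89505766, 204.97250459],
       [  0.        ,   0.        ,   1.        ]]), 'pose': array([[ 0.5021702 ,  0.41492506, -0.75872412, -0.50797306],
       [-0.86436918,  0.214165  , -0.45497172, -0.6435545 ],
       [-0.02628702,  0.88429099,  0.46619571,  0.66421592],
       [ 0.        ,  0.        ,  0.        ,  1.        ]])
[... 159 characters left out ...]
  1.        ]]), 'pose': array([[ 0.01388915,  0.99090998, -0.13380775,  0.32733415],
       [-0.99989825,  0.01419952,  0.00136544, -0.06225301],
       [ 0.00325303,  0.13377517,  0.99100637,  1.214624  ],
       [ 0.        ,  0.        ,  0.        ,  1.        ]])}
wrist {'intrinsics': array([[290.25894623,   0.        , 322.09770451],
       [  0.        , 290.25894623, 201.40429112],
       [  0.        ,   0.        ,   1.        ]]), 'pose': array([[-0.27811837,  0.91544277,  0.29088607,  0.26689366],
       [-0.96054622, -0.26539335, -0.08317044,  0.62536952],
       [ 0.00106145, -0.30254074,  0.95313586,  0.38408716],
       [ 0.        ,  0.        ,  0.        ,  1.        ]])}
```

View pics/scene0.png

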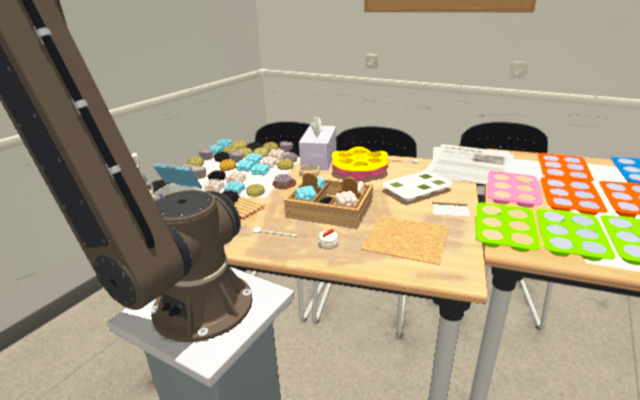

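View pics/top0.png

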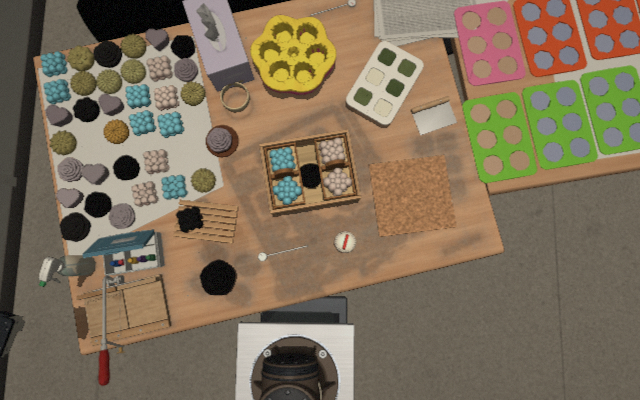

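View pics/wrist0.png

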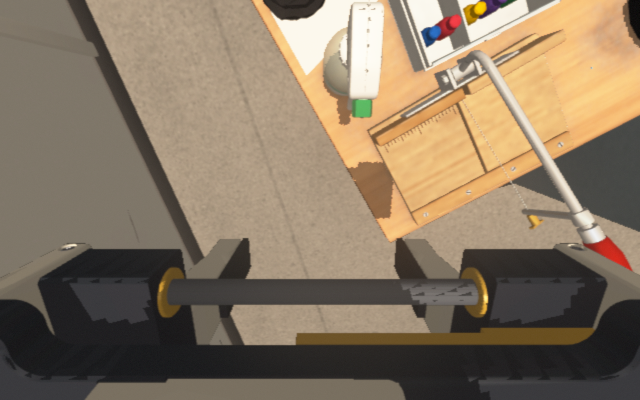

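```bash
cat > h.py <<'E'
import numpy as np, cv2
from plant import readout, vision, r
def cal(n):
    c=vision.get_calibration(n); return np.array(c["intrinsics"]),np.array(c["pose"])
def proj(K,T,p):
    q=np.linalg.inv(T)@np.append(p,1); q=np.array([q[0],-q[1],-q[2]]); u=K@q; return u[:2]/u[2]
def ray(K,T,u):
    d=np.linalg.inv(K)@np.array([u[0],u[1],1.]); d=np.array([d[0],-d[1],-d[2]])
    return T[:3,3],T[:3,:3]@d
def plane(K,T,u,z):
    o,d=ray(K,T,u); return o+d*(z-o[2])/d[2]
def tri(obs):
    A=np.zeros((3,3));b=np.zeros(3)
    for K,T,u in obs:
        o,d=ray(K,T,u); d=d/np.linalg.norm(d); P=np.eye(3)-np.outer(d,d); A+=P;b+=P@o
    p=np.linalg.solve(A,b)
    return p,[round(float(np.linalg.norm(proj(K,T,p)-u)),1) for K,T,u in obs]
E
python3 - <<'E'
from h import *
K,T=cal("top"); print(proj(K,T,[0,0,0]),proj(K,T,[.188,.648,.227]))
im=cv2.imread("pics/top0.png")
cv2.imwrite("pics/topc.png",cv2.resize(im[110:260,160:360],None,fx=4,fy=4,interpolation=cv2.INTER_CUBIC))
for n,u,z in [("crateC",(310,176),.09),("mat",(412,195),.004),("coaster",(222,141),.02),("rack",(206,221),.014),("timer",(345,242),.04),("bigblack",(218,278),.03)]:
    print(n,plane(K,T,u,z).round(3))
s=readout.get_state(); print(s["time_s"])
E
```

```text
[294.67347518 381.32471359] [ -0.56051458 317.60037571]
crateC [ 0.545 -0.034  0.09 ]
mat [ 0.511 -0.322  0.004]
coaster [0.656 0.22  0.02 ]
rack [0.428 0.256 0.014]
timer [ 0.374 -0.131  0.04 ]
bigblack [0.272 0.212 0.03 ]
0.15
```

View pics/topc.png

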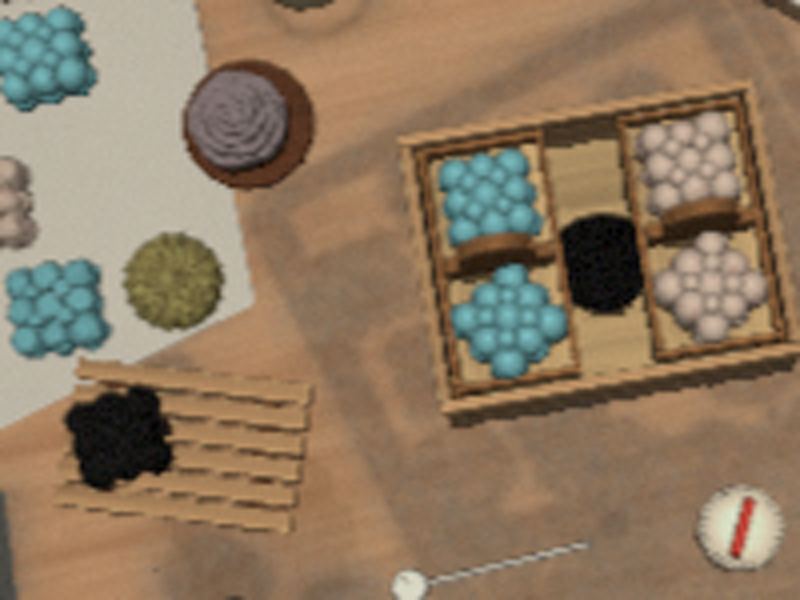

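```bash
python3 -m handwheel '[[[0.4,-0.7,0.4,-1],[0.4,-0.8,0.4,-1],[0.4,-0.8,0.4,-1],[0.4,-0.8,0.4,-1],[0.4,-0.8,0.4,-1],[0.4,-0.8,0.4,-1],[0.2,-0.4,0.1,-1],[0,0,0,0]]]'
cat > look.py <<'E'
import sys
from h import *
n=sys.argv[1]; tag=sys.argv[2]
s=readout.get_state(); K,T=cal(n); im=vision.capture(n)
cv2.imwrite(f"pics/{tag}.png",im); np.savez(f"pics/{tag}.npz",K=K,T=T)
print(round(s["time_s"],2),s["tcp_pos"].round(4),s["eef_rot"].round(1),s["joints"].round(1),s["contact_force"].round(1),round(s["gripper_width"]*1000,1))
E
python3 look.py wrist w1
```

```text
time_s: 0.95
tcp_pos: [0.2932, 0.4345, 0.3248]
eef_rot: [8.5, 89.5, -134.0]
contact_force: [0.7, 0.9, -0.1]
gripper_width: 0.0878
0.95 [0.2932 0.4345 0.3248] [   8.5   89.5 -134. ] [ 77.3   3.6  -8.3  -0.3 -78.5 -39.7] [ 0.7  0.9 -0.1] 87.8
```

View pics/w1.png

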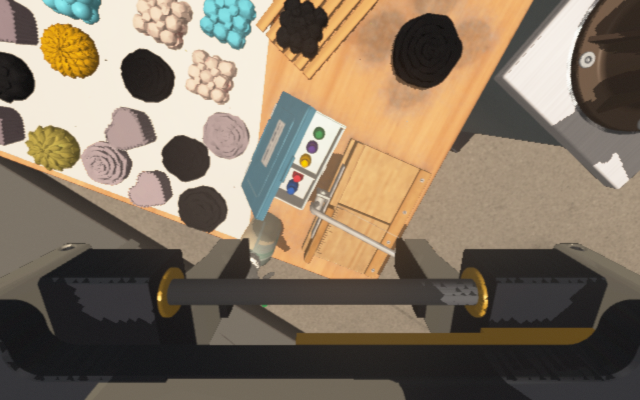

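```bash
python3 -m handwheel '[[[0.5,-0.8,0,-1],[0.5,-0.9,0,-1],[0.5,-0.9,0,-1],[0.2,-0.6,0,-1],[0,0,0,0]]]' 
python3 look.py wrist w2
python3 -m handwheel '[[[0.5,-0.9,0,-1],[0.5,-0.9,0,-1],[0.5,-0.9,0,0],[0.5,-0.9,0,0],[0.2,-0.5,0,0],[0,0,0,0]]]' 
python3 look.py wrist w3;python3 -c "
from h import *
K,T=cal('wrist');print(np.degrees(np.arctan2(-T[1,0],-T[0,0])))"
```

```text
time_s: 1.5
tcp_pos: [0.3609, 0.3065, 0.321]
eef_rot: [17.7, 89.3, -144.6]
contact_force: [0.0, 1.1, -0.4]
gripper_width: 0.0876
1.5 [0.3609 0.3065 0.321 ] [  17.7   89.3 -144.6] [ 63.9  -1.4 -13.8  -0.4 -78.2 -46.2] [ 0.   1.1 -0.4] 87.6
time_s: 2.15
tcp_pos: [0.4507, 0.1461, 0.3173]
eef_rot: [19.7, 89.0, -151.6]
contact_force: [-0.6, 0.6, 0.7]
gripper_width: 0.0874
2.15 [0.4507 0.1461 0.3173] [  19.7   89.  -151.6] [ 41.6  -1.1 -14.1  -0.2 -78.  -32.9] [-0.6  0.6  0.7] 87.4
8.707073841379616
```

View pics/w2.png

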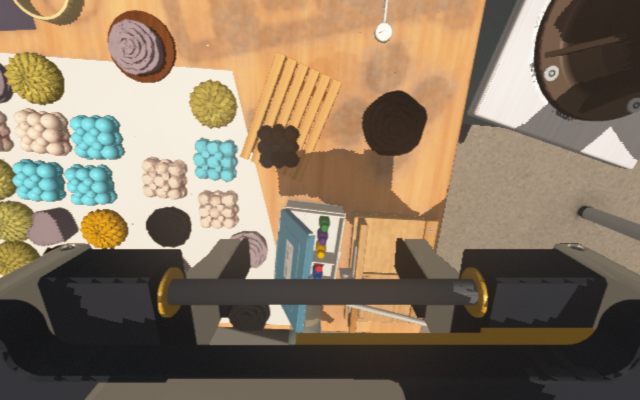

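View pics/w3.png

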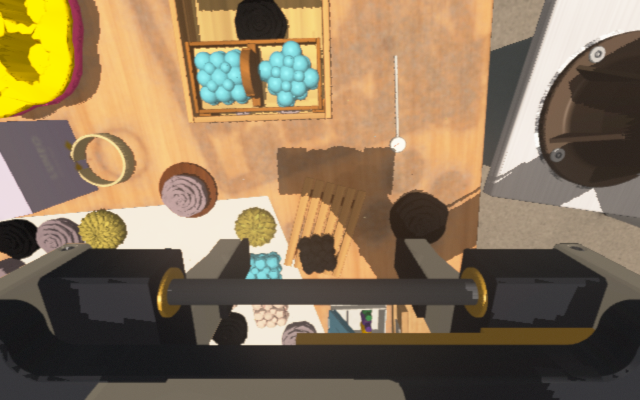

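```bash
python3 -m handwheel '[[[0.5,-0.8,0,0],[0.5,-0.9,0,0],[0.4,-0.7,0,0],[0.2,-0.3,0,0],[0,0,0,0]]]' 
python3 look.py wrist w4
```

```text
time_s: 2.7
tcp_pos: [0.5171, 0.0445, 0.315]
eef_rot: [15.0, 88.9, -155.3]
contact_force: [-0.5, 0.2, 0.6]
gripper_width: 0.0875
2.7 [0.5171 0.0445 0.315 ] [  15.    88.9 -155.3] [ 26.6   3.7  -9.5  -0.  -77.9 -16.9] [-0.5  0.2  0.6] 87.5
```

View pics/w4.png

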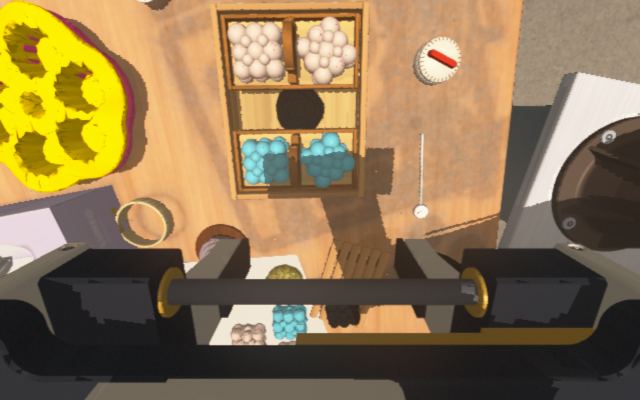

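Run:
```python
from h import *
im=cv2.imread("pics/w4.png")
cv2.imwrite("pics/w4c.png",cv2.resize(im[0:210,205:375],None,fx=3.5,fy=2.8,interpolation=cv2.INTER_CUBIC))
im=cv2.imread("pics/top0.png")
cv2.imwrite("pics/topc2.png",cv2.resize(im[120:220,250:370],None,fx=6,fy=6,interpolation=cv2.INTER_CUBIC))
```

```text
(no output)
```

View pics/w4c.png

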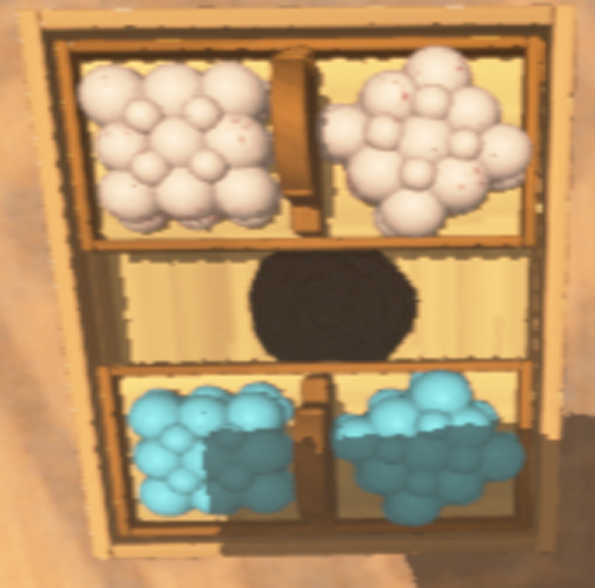

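View pics/topc2.png

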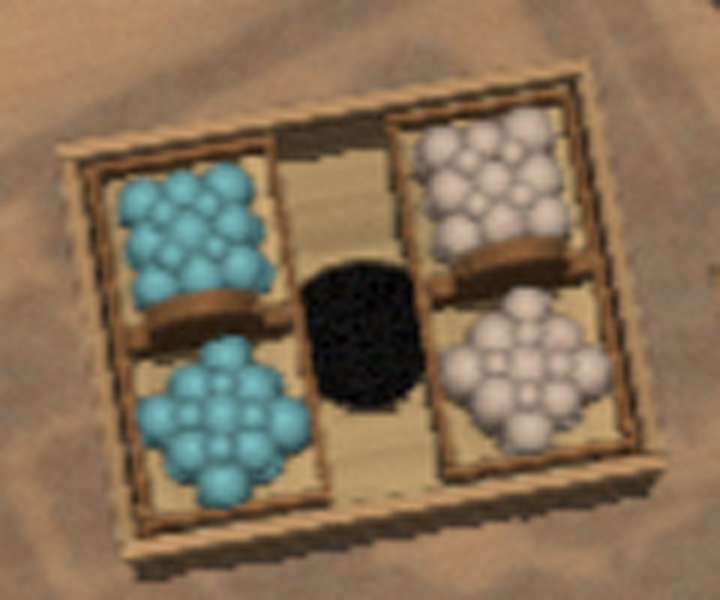

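```bash
cat >> h.py <<'E'
def ld(t):
    d=np.load(f"pics/{t}.npz"); return d["K"],d["T"]
E
python3 - <<'E'
from h import *
w=ld("w4"); t=cal("top")
C={"px-y":((210.7,4.3),(347.5,130.8)),"mx-y":((369,1.8),(360,197)),"mx+y":((362.4,196.4),(271.3,212.5)),"px+y":((232.7,198.9),(259.5,144.7))}
P={}
for k,(a,b) in C.items():
    p,e=tri([(*w,a),(*t,b)]); P[k]=p
    print(k,p.round(4),e,plane(*w,a,.066).round(4),plane(*t,b,.066).round(4))
for pl in ("w","t"):
    q={k:plane(*(w if pl=="w" else t),C[k][0 if pl=="w" else 1],.066) for k in C}
    c=sum(q.values())/4
    yx=q["px-y"]+q["px+y"]-q["mx-y"]-q["mx+y"]; yy=q["px+y"]+q["mx+y"]-q["px-y"]-q["mx-y"]
    print(pl,c.round(4),np.degrees(np.arctan2(yx[1],yx[0])),np.degrees(np.arctan2(-yy[0],yy[1])),np.linalg.norm(yx)/2,np.linalg.norm(yy)/2)
E
```

```text
px-y [ 0.6764 -0.1334  0.0723] [0.8, 0.3] [ 0.6796 -0.1348  0.066 ] [ 0.6773 -0.1341  0.066 ]
mx-y [ 0.4925 -0.1678  0.0747] [0.2, 0.1] [ 0.4915 -0.1705  0.066 ] [ 0.4939 -0.1688  0.066 ]
mx+y [0.4486 0.0692 0.0715] [0.9, 0.5] [0.4479 0.0719 0.066 ] [0.4486 0.0687 0.066 ]
px+y [0.6343 0.1063 0.0666] [0.0, 0.0] [0.6345 0.1065 0.066 ] [0.6345 0.1064 0.066 ]
w [ 0.5634 -0.0317  0.066 ] 10.640212307041057 10.385154100218093 0.1905812567272871 0.24588833366052176
t [ 0.5636 -0.0319  0.066 ] 11.094919812897958 10.448897460929018 0.18816660484310824 0.24301531151317662
```

```bash
python3 -m handwheel '[[[0.3,-0.8,-0.3,0.4],[0.3,-0.8,-0.6,0],[0.3,-0.8,-0.6,0],[0.3,-0.8,-0.6,0],[0.2,-0.3,-0.4,0],[0.1,-0.1,0,0],[0,0,0,0]]]' 60 20
python3 look.py wrist w5;python3 -c "
from h import *
K,T=cal('wrist');print(np.degrees(np.arctan2(-T[1,0],-T[0,0])))"
```

```text
time_s: 3.45
tcp_pos: [0.5794, -0.0899, 0.2119]
eef_rot: [7.7, 89.1, -159.5]
contact_force: [-0.5, 0.3, -0.2]
gripper_width: 0.06
3.45 [ 0.5794 -0.0899  0.2119] [   7.7   89.1 -159.5] [ 10.4  13.4 -11.5   0.2 -66.1   2.4] [-0.5  0.3 -0.2] 60.0
12.83958472183003
```

View pics/w5.png

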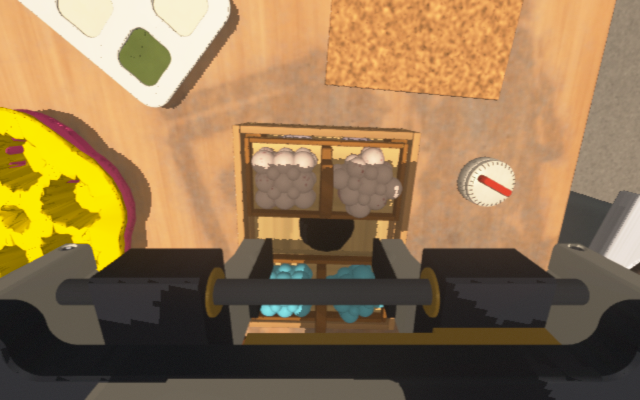

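```bash
cat >> h.py <<'E'
CC=np.array([.5635,-.0320,0]); CY=10.6
def crate(x,y,z):
    a=np.radians(CY); return CC+np.array([x*np.cos(a)-y*np.sin(a),x*np.sin(a)+y*np.cos(a),z])
E
python3 - <<'E'
from h import *
for tag in("w5","w4","top"):
    w=cal("top") if tag=="top" else ld(tag)
    im=cv2.imread(f"pics/{'top0' if tag=='top' else tag}.png")
    im=cv2.resize(im,None,fx=4,fy=4,interpolation=cv2.INTER_CUBIC)
    def dot(p,c):
        u=(proj(*w,p)*4+1.5).round().astype(int); cv2.circle(im,tuple(int(v) for v in u),3,c,-1)
    for s in(-1,1):
        for x in(-.0055,.0055):
            for y in(-.01,.01): dot(crate(x,s*.069+y,.126),(0,0,255))
        for x in(-.085,.085):
            for y in(-.043,.043): dot(crate(x,s*.069+y,.066),(0,255,0))
    for x in(-.097,.097):
        for y in(-.124,.124): dot(crate(x,y,.066),(255,0,0))
    u=(proj(*w,crate(0,0,.066))*4).astype(int)
    sc=im[max(0,u[1]-400):u[1]+400,max(0,u[0]-400):u[0]+400]
    cv2.imwrite(f"pics/chk_{tag}.png",cv2.resize(sc,(600,int(600*sc.shape[0]/sc.shape[1]))))
E
```

```text
(no output)
```

View pics/chk_w5.png

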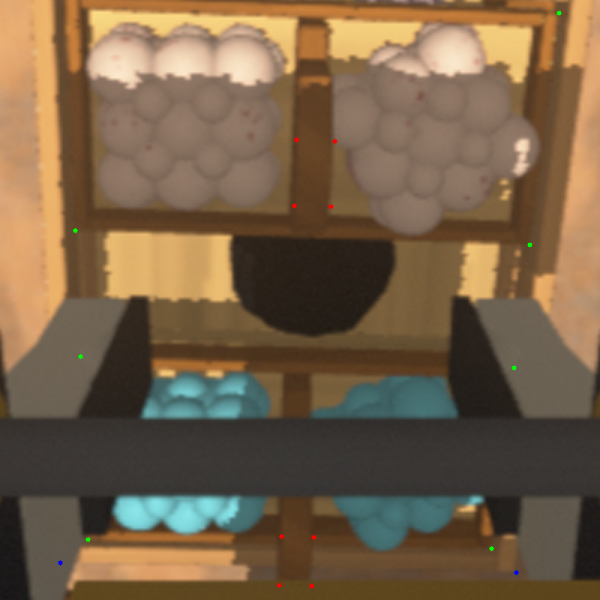

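View pics/chk_w4.png

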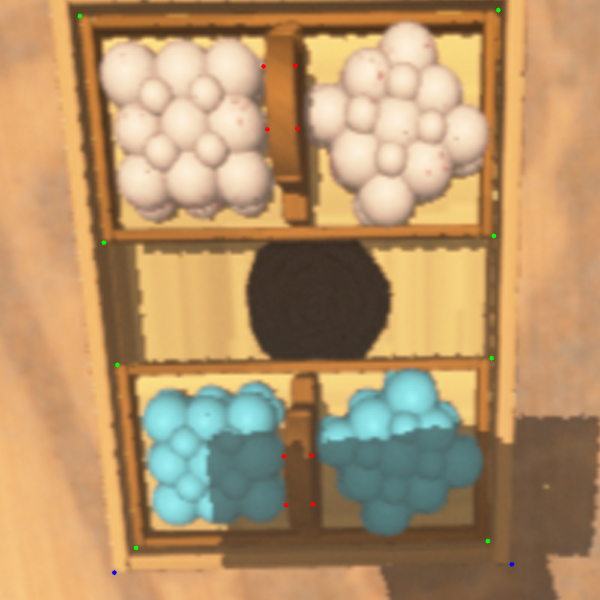

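View pics/chk_top.png

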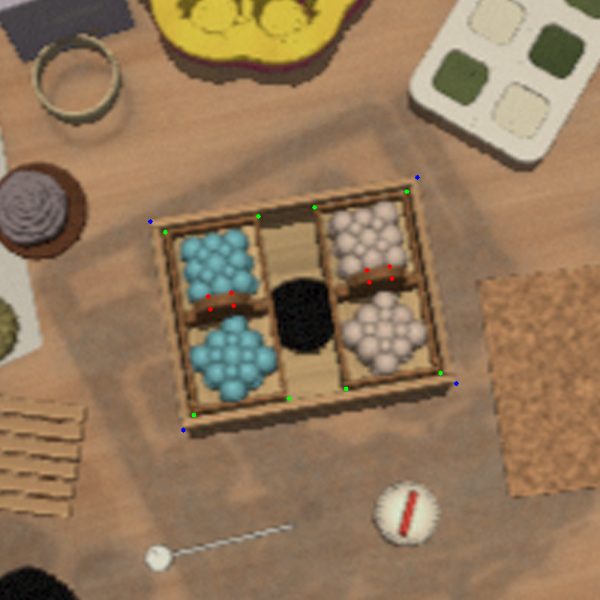

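Run:
```python
from h import *
t=cal("top");w4=ld("w4");w5=ld("w5")
for s in(-1,1):
    p=crate(0,s*.069,.126); print(p.round(4),[proj(*c,p).round(1) for c in(t,w4,w5)])
    p=crate(0,s*.069+.026*-s,.110); print('edge',p.round(4),[proj(*c,p).round(1) for c in(t,w4,w5)])
def show(img,cx,cy,h,f,n):
    im=cv2.imread(img)[cy-h:cy+h,cx-h:cx+h]; cv2.imwrite(n,cv2.resize(im,None,fx=f,fy=f,interpolation=cv2.INTER_NEAREST))
show("pics/top0.png",311,168,45,6,"pics/z1.png")
show("pics/w4.png",290,45,45,6,"pics/z2.png")
show("pics/w4.png",293,155,45,6,"pics/z3.png")
import numpy as np
cv2.imwrite("pics/z23.png",np.vstack([cv2.resize(cv2.imread("pics/w4.png")[0:90,245:345],None,fx=6,fy=6)[:300],cv2.imread("pics/z3.png")[:300].repeat(1,1)[:, :540].copy() if False else cv2.resize(cv2.imread("pics/w4.png")[125:175,245:345],None,fx=6,fy=6)]))
```

```text
[ 0.5762 -0.0998  0.126 ] [array([335.5, 161.8]), array([287.1,  41.4]), array([326.7, 197. ])]
edge [ 0.5714 -0.0743  0.11  ] [array([325.5, 164.8]), array([289.7,  69.9]), array([325. , 218.2])]
[0.5508 0.0358 0.126 ] [array([282.7, 170.7]), array([293.1, 168.9]), array([320.8, 326.2])]
edge [0.5556 0.0103 0.11  ] [array([293. , 170.2]), array([293.1, 145.7]), array([321.6, 294.9])]
```

View pics/z1.png

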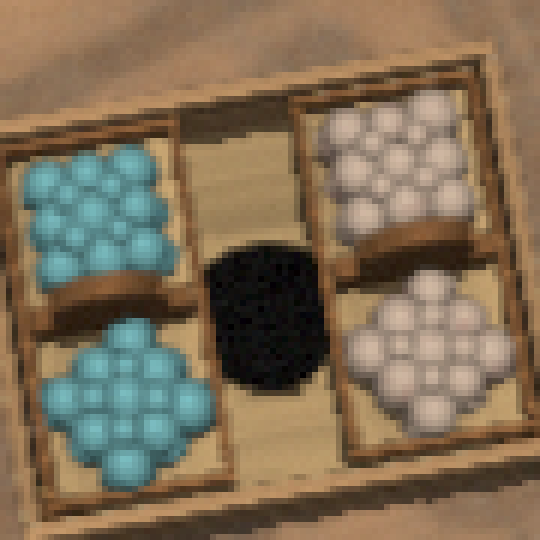

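View pics/z23.png

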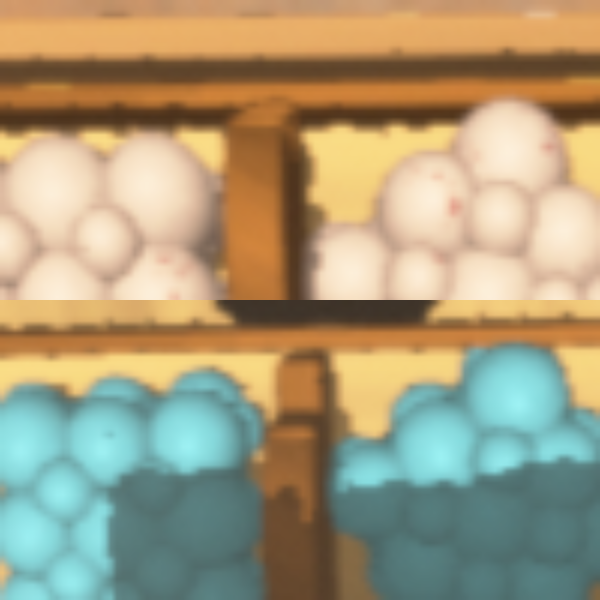

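```bash
python3 -m handwheel '[[[-0.13,-0.25,-0.5,-0.4],[0,0,-0.6,0],[0,0,-0.6,0],[0,0,-0.3,0],[0,0,0,0]]]' 
python3 look.py wrist w6
```

```text
time_s: 4.0
tcp_pos: [0.5769, -0.0924, 0.1375]
eef_rot: [37.3, 89.7, -131.4]
contact_force: [-0.7, -0.7, 0.5]
gripper_width: 0.06
4.0 [ 0.5769 -0.0924  0.1375] [  37.3   89.7 -131.4] [ 10.2  16.3 -17.9   0.2 -55.9   1. ] [-0.7 -0.7  0.5] 60.0
```

View pics/w6.png

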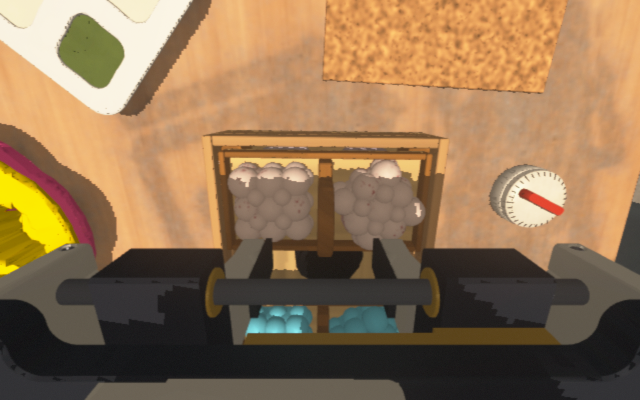

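```bash
python3 -m handwheel '[[[-0.05,-0.15,-0.3,-0.1],[-0.04,-0.1,-0.4,0],[0,0,-0.4,0],[0,0,-0.1,0],[0,0,0,0]]]' 
python3 look.py wrist w7
```

```text
time_s: 4.55
tcp_pos: [0.5769, -0.1024, 0.0936]
eef_rot: [147.9, 89.5, -21.3]
contact_force: [0.3, -0.3, -0.1]
gripper_width: 0.0601
4.55 [ 0.5769 -0.1024  0.0936] [147.9  89.5 -21.3] [  9.2  18.8 -21.1   0.3 -49.7   1.4] [ 0.3 -0.3 -0.1] 60.1
```

View pics/w7.png

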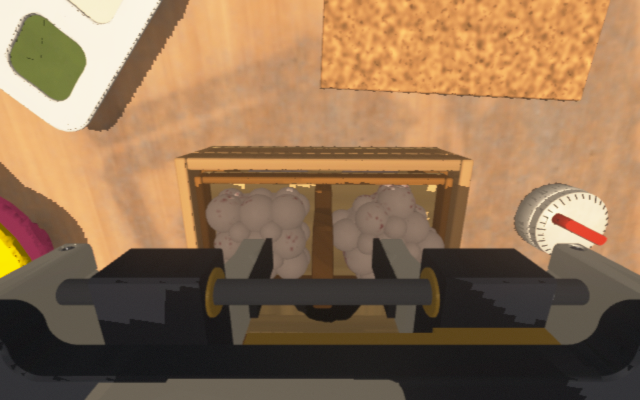

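```bash
python3 -m handwheel '[[[0,0,0,0],[0,0,0,0],[0,0,0,0],[0,0,0,0],[0,0,0,0],[0,0,0,0]]]' 0 35; python3 -m handwheel '[[[0,0,0.1,0],[0,0,0.2,0],[0,0,0.3,0],[0,0,0.3,0],[0,0,0.3,0],[0,0,0,0]]]' ;python3 look.py wrist w8
```

```text
time_s: 5.2
tcp_pos: [0.5788, -0.1023, 0.0968]
eef_rot: [157.2, 89.3, -12.0]
contact_force: [0.6, -0.1, -0.5]
gripper_width: 0.0175
time_s: 5.8
tcp_pos: [0.5778, -0.1022, 0.1486]
eef_rot: [156.0, 89.4, -13.2]
contact_force: [0.5, -0.5, -2.5]
gripper_width: 0.011
5.8 [ 0.5778 -0.1022  0.1486] [156.   89.4 -13.2] [  9.2  15.5 -17.5   0.3 -56.4   1.4] [ 0.5 -0.5 -2.5] 11.0
```

View pics/w8.png

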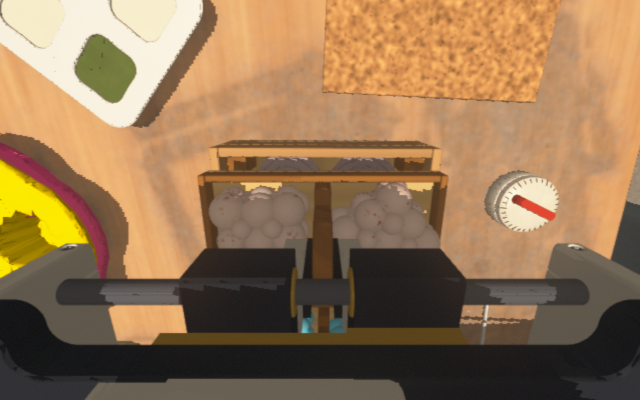

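Run:
```python
from h import *
t=cal("top"); im=cv2.imread("pics/top0.png")
cv2.imwrite("pics/m1.png",cv2.resize(im[145:245,360:465],None,fx=5.7,fy=5.7,interpolation=cv2.INTER_CUBIC))
hsv=cv2.cvtColor(im,cv2.COLOR_BGR2HSV)
print(hsv[195,400:420:4],hsv[260,400:420:4])
```

```text
[[ 13 132 139]
 [ 14 131 144]
 [ 14 126 158]
 [ 15 131 163]
 [ 14 129 150]] [[ 14 110 171]
 [ 14 112 177]
 [ 14 113 181]
 [ 14 109 183]
 [ 14 112 184]]
```

View pics/m1.png

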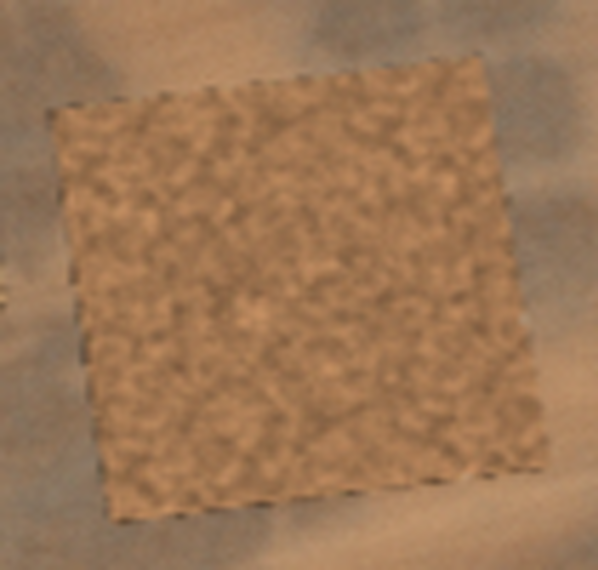

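Run:
```python
from h import *
t=cal("top")
q=[plane(*t,u,.004) for u in[(368.8,163.9),(445.1,155.2),(456.1,226.9),(379.3,236.2)]]
c=sum(q)/4; vx=(q[0]+q[1]-q[2]-q[3])/2; vy=(q[0]+q[3]-q[1]-q[2])/2
a1=np.degrees(np.arctan2(vx[1],vx[0]));a2=np.degrees(np.arctan2(-vy[0],vy[1]))
print([x.round(4) for x in q],c.round(4),a1,a2,np.linalg.norm(vx),np.linalg.norm(vy))
a=np.radians((a1+a2)/2)
for o in(-.052,.052): print(o,(c+np.array([-o*np.sin(a),o*np.cos(a),0])).round(4))
# triangulate tray rim corners in w8 far corners assuming tcp rel
```

```text
[array([ 0.5992, -0.1996,  0.004 ]), array([ 0.628 , -0.4192,  0.004 ]), array([ 0.4218, -0.4451,  0.004 ]), array([ 0.3927, -0.2288,  0.004 ])] [ 0.5104 -0.3232  0.004 ] 7.6095430517755345 7.569399823610703 0.20816185590922304 0.21985430198993028
-0.052 [ 0.5173 -0.3747  0.004 ]
0.052 [ 0.5036 -0.2716  0.004 ]
```

```bash
python3 -m handwheel '[[[0,-0.3,0.2,0],[-0.2,-0.7,0.1,-0.1],[-0.2,-0.8,0,-0.1],[-0.2,-0.8,0,-0.1],[-0.2,-0.8,0,-0.1],[-0.2,-0.8,0,-0.1],[-0.2,-0.8,0,-0.1],[-0.1,-0.6,0,0]]]'; python3 -m handwheel '[[[-0.1,-0.5,0,0],[0,-0.2,0,0],[0,0,0,0]]]';python3 look.py wrist w9
```

```text
time_s: 6.65
tcp_pos: [0.5217, -0.334, 0.1602]
eef_rot: [156.1, 89.6, -15.9]
contact_force: [0.3, 0.2, -3.5]
gripper_width: 0.0107
time_s: 6.95
tcp_pos: [0.5148, -0.3675, 0.1593]
eef_rot: [153.3, 89.7, -19.0]
contact_force: [-1.0, -0.5, -3.6]
gripper_width: 0.0106
6.95 [ 0.5148 -0.3675  0.1593] [153.3  89.7 -19. ] [-17.9  19.2 -10.5   0.  -60.   25.6] [-1.  -0.5 -3.6] 10.6
```

View pics/w9.png

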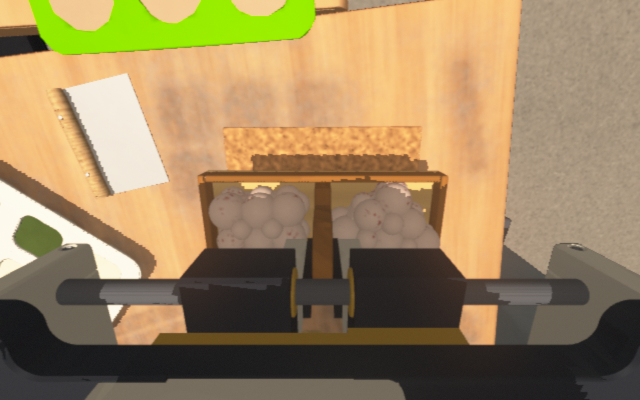

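```bash
python3 -m handwheel '[[[0.07,-0.2,-0.2,0],[0,-0.05,-0.5,0],[0,0,-0.6,0],[0,0,-0.6,0],[0,0,-0.4,0],[0,0,-0.1,0],[0,0,0,0]]]';python3 look.py wrist w10
```

```text
time_s: 7.7
tcp_pos: [0.5206, -0.3734, 0.059]
eef_rot: [157.4, 89.6, -14.5]
contact_force: [0.6, -0.1, -3.3]
gripper_width: 0.011
7.7 [ 0.5206 -0.3734  0.059 ] [157.4  89.6 -14.5] [-18.2  25.5 -15.5  -0.  -48.6  26.4] [ 0.6 -0.1 -3.3] 11.0
```

View pics/w10.png

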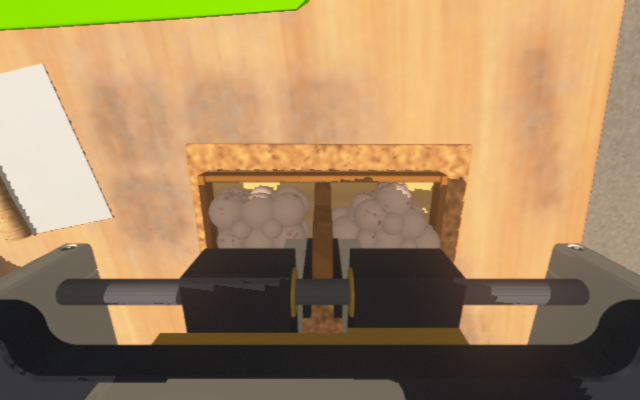

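Tray is square over the far half of the mat (mat edge visible all round at rows 145–250). Lowering slowly.

```bash
python3 -m handwheel '[[[0,0,-0.08,0],[0,0,-0.08,0],[0,0,-0.05,0],[0,0,0,0]]]';python3 -m handwheel '[[[0,0,-0.06,0],[0,0,-0.04,0],[0,0,0,0]]]'
```

```text
time_s: 8.15
tcp_pos: [0.5225, -0.3738, 0.0565]
eef_rot: [149.4, 89.3, -22.4]
contact_force: [0.4, 0.7, -3.7]
gripper_width: 0.0108
time_s: 8.45
tcp_pos: [0.5235, -0.3742, 0.056]
eef_rot: [147.0, 89.1, -24.7]
contact_force: [-1.3, 1.2, -0.5]
gripper_width: 0.0107
```

```bash
python3 -m handwheel '[[[0,0,-0.05,0],[0,0,-0.03,0],[0,0,0,0]]]';python3 -m handwheel '[[[0,0,0,0],[0,0,0,0],[0,0,0,0],[0,0,0,0],[0,0,0.1,0],[0,0,0.3,0],[0,0,0.5,0],[0,0,0.5,0]]]' 40; python3 -m handwheel '[[[0,0,0.5,0],[0,0,0.6,0],[0,0.4,0.6,0.1],[0,0.6,0.3,0.1],[0,0,0,0]]]'; python3 look.py wrist w11;python3 look.py top t1
```

```text
time_s: 8.75
tcp_pos: [0.5238, -0.3744, 0.0558]
eef_rot: [144.8, 89.0, -26.8]
contact_force: [-2.1, 1.7, 1.1]
gripper_width: 0.0109
time_s: 9.55
tcp_pos: [0.5239, -0.3747, 0.1117]
eef_rot: [143.8, 89.1, -27.8]
contact_force: [0.7, -0.6, 0.7]
gripper_width: 0.04
time_s: 10.05
tcp_pos: [0.5254, -0.3353, 0.2038]
eef_rot: [144.6, 88.6, -26.1]
contact_force: [0.2, -0.1, 0.1]
gripper_width: 0.0401
10.05 [ 0.5254 -0.3353  0.2038] [144.6  88.6 -26.1] [-14.4  15.7  -9.4   0.3 -63.5  23.6] [ 0.2 -0.1  0.1] 40.1
10.1 [ 0.5254 -0.3361  0.2032] [143.9  88.6 -26.8] [-14.5  15.8  -9.4   0.3 -63.4  23.7] [-0.1 -0.2 -0.1] 39.9
```

View pics/w11.png

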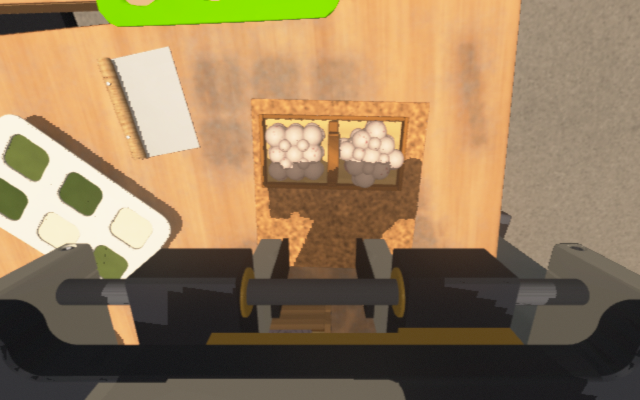

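View pics/t1.png

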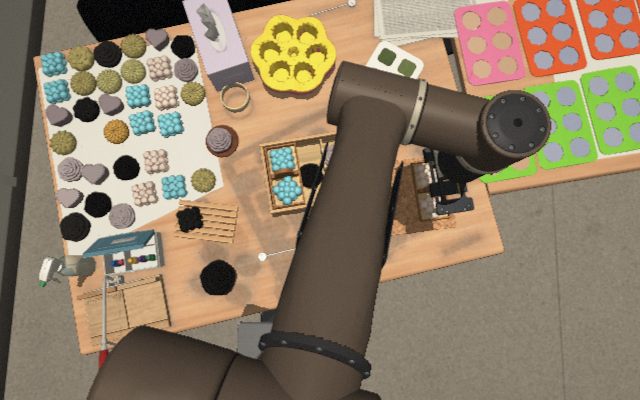

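```bash
python3 -m handwheel '[[[0,0.4,0.1,0],[0.1,0.8,0,0],[0.1,0.9,0,0],[0.1,0.9,0,0],[0.1,0.9,0,0],[0.1,0.9,0,0],[0.1,0.9,0,0],[0.1,0.9,0,0]]]' 50; python3 -m handwheel '[[[0,0.9,0,0],[0,0.9,0,0],[0,0.6,0,0],[0,0.2,0,0],[0,0,0,0]]]';python3 look.py wrist w12
```

```text
time_s: 10.95
tcp_pos: [0.5489, -0.0671, 0.2016]
eef_rot: [126.1, 89.2, -45.3]
contact_force: [1.1, 0.4, 1.0]
gripper_width: 0.0499
time_s: 11.45
tcp_pos: [0.547, 0.0448, 0.1993]
eef_rot: [105.8, 89.2, -65.4]
contact_force: [-0.7, 0.1, 0.0]
gripper_width: 0.0504
11.45 [0.547  0.0448 0.1993] [105.8  89.2 -65.4] [ 25.7   9.7 -18.2   0.9 -62.1 -17.3] [-0.7  0.1  0. ] 50.4
```

View pics/w12.png

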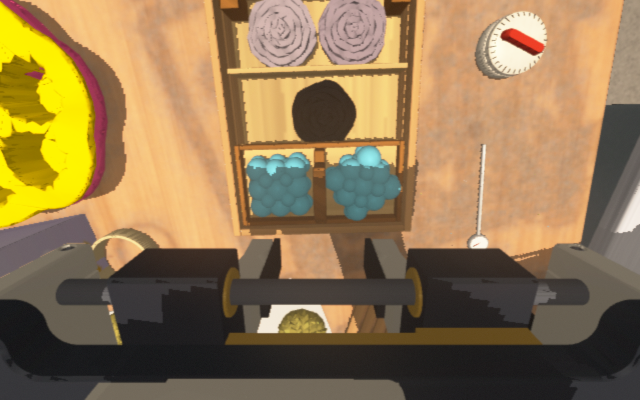

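```bash
cat > ov.py <<'E'
import sys
from h import *
tag=sys.argv[1]; pts=eval(sys.argv[2]); x0,y0,x1,y1=eval(sys.argv[3]); f=float(sys.argv[4])
w=ld(tag); im=cv2.imread(f"pics/{tag}.png")
im=cv2.resize(im[y0:y1,x0:x1],None,fx=f,fy=f,interpolation=cv2.INTER_CUBIC)
for p in pts:
    u=(proj(*w,np.array(p))-[x0,y0]+.5)*f; cv2.circle(im,tuple(int(v) for v in u),3,(0,0,255),-1)
cv2.imwrite(f"pics/{tag}_ov.png",im)
E
python3 ov.py w12 "[crate(x,y,.066) for x in(-.097,.097) for y in (-.124,.124)]+[crate(x,y,.048) for x in(-.089,.089) for y in(-.042,)]+[crate(0,.069+y,.126) for y in(-.01,.01)]+[crate(0,.043,.110),crate(0,0,.042)]+[crate(x,.069+y,.066) for x in(-.085,.085) for y in(-.043,.043)]" "(200,0,430,240)" 3.2
```

```text
(no output)
```

View pics/w12_ov.png

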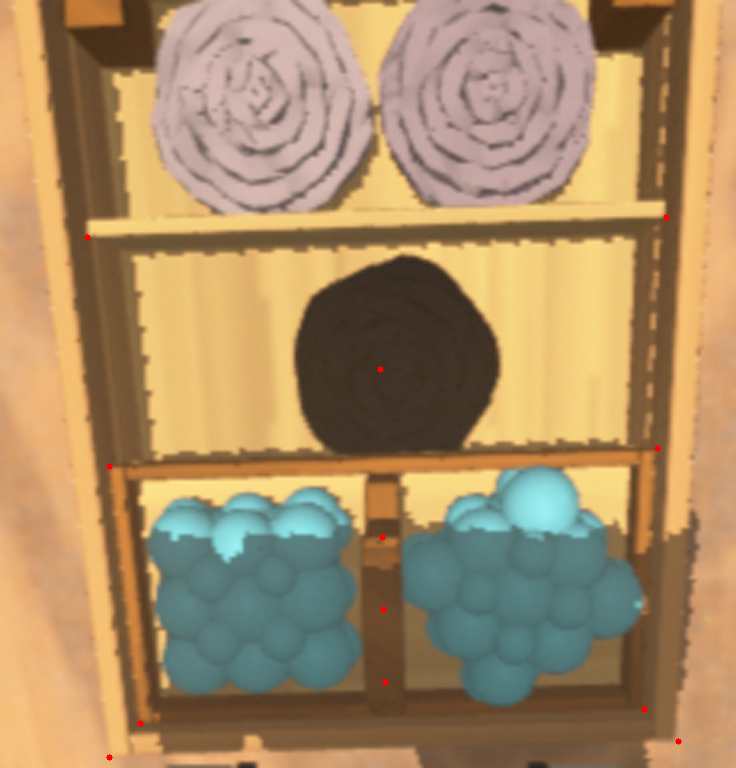

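```bash
python3 -m handwheel '[[[0.07,-0.2,-0.3,0.3],[0,-0.05,-0.6,0],[0,0,-0.6,0],[0,0,-0.6,0],[0,0,-0.3,0],[0,0,-0.1,0],[0,0,0,0]]]';python3 look.py wrist w13
```

```text
time_s: 12.2
tcp_pos: [0.5499, 0.0261, 0.0969]
eef_rot: [106.3, 89.2, -63.9]
contact_force: [0.4, 0.1, 0.5]
gripper_width: 0.0502
12.2 [0.5499 0.0261 0.0969] [106.3  89.2 -63.9] [ 23.7  15.7 -25.6   1.1 -48.7 -14.6] [0.4 0.1 0.5] 50.2
```

View pics/w13.png

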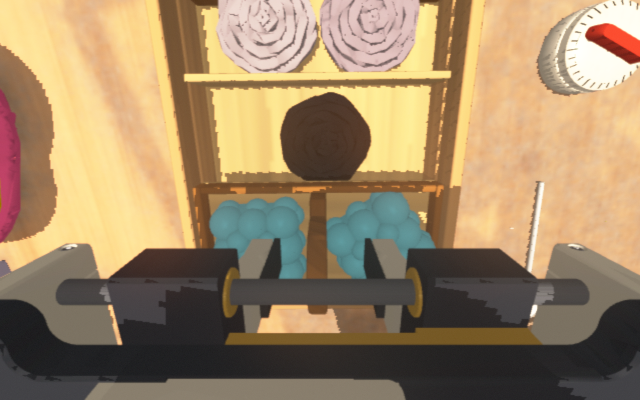

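```bash
python3 -m handwheel '[[[0,0.2,-0.1,0.15],[0,0.1,-0.1,0],[0,0.05,0,0],[0,0,0,0]]]'
```

```text
time_s: 12.65
tcp_pos: [0.5522, 0.0424, 0.0916]
eef_rot: [127.2, 89.1, -42.0]
contact_force: [-0.1, 0.2, 0.7]
gripper_width: 0.0501
```

```bash
python3 -m handwheel '[[[0,-0.12,0,0.1],[0,0,0,0],[0,0,0,0],[0,0,0,0]]]' 0 35; python3 -m handwheel '[[[0,0,0,0],[0,0,0,0],[0,0,0,0],[0,0,0,0]]]'
```

```text
time_s: 13.05
tcp_pos: [0.5524, 0.0374, 0.0923]
eef_rot: [129.9, 89.0, -38.8]
contact_force: [-0.9, -0.5, -0.5]
gripper_width: 0.0237
time_s: 13.45
tcp_pos: [0.5518, 0.0373, 0.0926]
eef_rot: [127.6, 89.1, -41.1]
contact_force: [-0.1, 2.0, 2.3]
gripper_width: 0.0107
```

```bash
python3 -m handwheel '[[[0,0,0.2,0],[0,0,0.4,0],[0,0,0.5,0],[0,0,0.4,0],[0,-0.3,0.2,0],[-0.1,-0.7,0,-0.1],[-0.1,-0.8,0,-0.1],[-0.1,-0.8,0,-0.1]]]'; python3 look.py wrist w14;  python3 -m handwheel '[[[-0.2,-0.8,0,-0.1],[-0.2,-0.8,0,-0.1],[-0.2,-0.8,0,-0.1],[-0.2,-0.8,0,-0.1],[-0.1,-0.7,0,0],[0,-0.4,0,0],[0,-0.1,0,0],[0,0,0,0]]]'; python3 look.py wrist w15
```

```text
time_s: 14.25
tcp_pos: [0.5376, -0.0686, 0.1619]
eef_rot: [114.3, 89.2, -55.6]
contact_force: [1.8, -0.6, -4.0]
gripper_width: 0.011
14.25 [ 0.5376 -0.0686  0.1619] [114.3  89.2 -55.6] [ 14.   10.8 -22.2   0.9 -56.8  -4.5] [ 1.8 -0.6 -4. ] 11.0
time_s: 15.1
tcp_pos: [0.4922, -0.2601, 0.159]
eef_rot: [79.1, 89.4, -93.3]
contact_force: [0.2, 0.6, -4.1]
gripper_width: 0.011
15.1 [ 0.4922 -0.2601  0.159 ] [ 79.1  89.4 -93.3] [ -7.2  12.5 -20.4   0.8 -57.1  14.4] [ 0.2  0.6 -4.1] 11.0
```

View pics/w15.png

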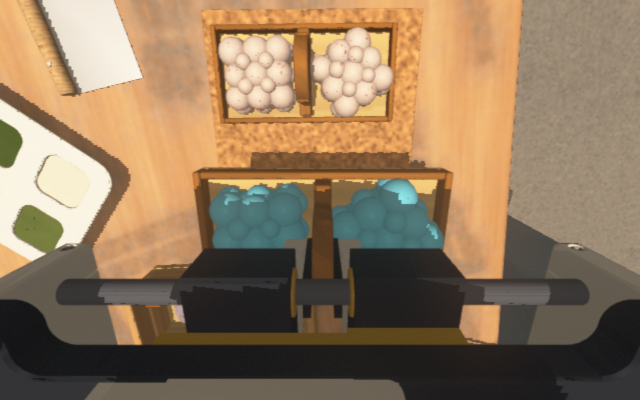

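```bash
python3 -m handwheel '[[[0.2,-0.1,-0.2,0],[0.2,-0.1,-0.4,0],[0.1,0,-0.5,0],[0,0,-0.5,0],[0,0,-0.5,0],[0,0,-0.4,0],[0,0,-0.1,0],[0,0,0,0]]]'; python3 look.py wrist w16
```

```text
time_s: 15.95
tcp_pos: [0.5178, -0.2628, 0.049]
eef_rot: [88.0, 89.3, -83.9]
contact_force: [-0.3, -0.6, -2.0]
gripper_width: 0.0108
15.95 [ 0.5178 -0.2628  0.049 ] [ 88.   89.3 -83.9] [ -7.2  21.6 -24.4   0.9 -43.9  14.7] [-0.3 -0.6 -2. ] 10.8
```

View pics/w16.png

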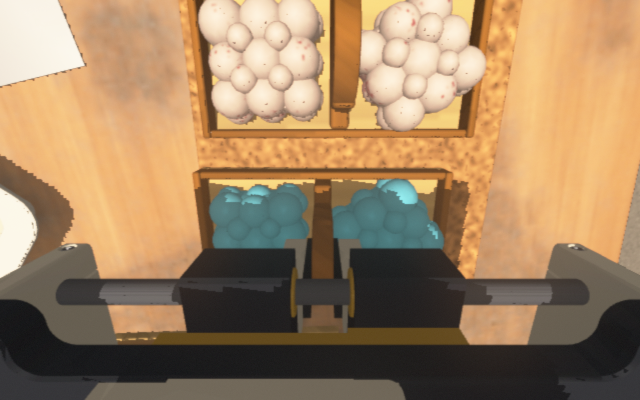

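```bash
python3 -m handwheel '[[[0,0,0.3,0],[-0.1,-0.05,0.1,0],[-0.2,-0.1,0,0],[-0.1,-0.05,0,0],[0,0,0,0],[0,0,0,0]]]'; python3 look.py wrist w17
```

```text
time_s: 16.6
tcp_pos: [0.5026, -0.2719, 0.0711]
eef_rot: [115.8, 89.1, -56.0]
contact_force: [-1.0, -0.4, -3.1]
gripper_width: 0.011
16.6 [ 0.5026 -0.2719  0.0711] [115.8  89.1 -56. ] [ -8.3  19.  -24.8   0.9 -45.6  15.9] [-1.  -0.4 -3.1] 11.0
```

```bash
python3 -m handwheel '[[[0,0.03,-0.2,0],[0,0,-0.2,0],[0,0,-0.1,0],[0,0,0,0]]]'; python3 -m handwheel '[[[0,0,-0.06,0],[0,0,-0.04,0],[0,0,0,0]]]'; python3 look.py wrist w18
```

```text
time_s: 17.05
tcp_pos: [0.5026, -0.2704, 0.0485]
eef_rot: [112.7, 89.1, -59.1]
contact_force: [-0.9, 0.3, 0.2]
gripper_width: 0.0109
time_s: 17.35
tcp_pos: [0.5028, -0.2704, 0.0488]
eef_rot: [106.9, 89.1, -64.8]
contact_force: [-0.5, -0.6, -3.7]
gripper_width: 0.0107
17.35 [ 0.5028 -0.2704  0.0488] [106.9  89.1 -64.8] [ -8.1  20.6 -26.1   1.1 -42.8  15.6] [-0.5 -0.6 -3.7] 10.7
```

View pics/w18.png

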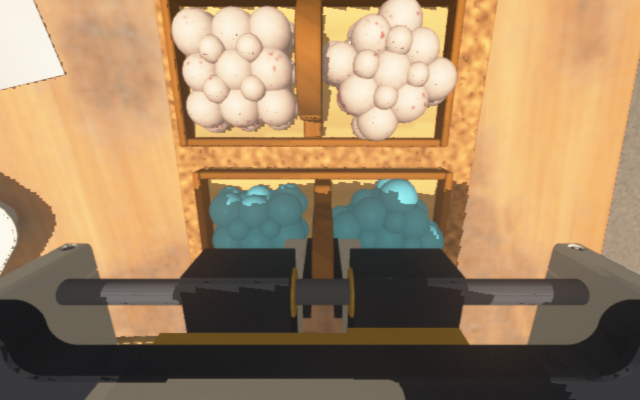

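```bash
python3 -m handwheel '[[[0,0,-0.08,0],[0,0,-0.05,0],[0,0,0,0]]]'; python3 -m handwheel '[[[0,0,-0.04,0],[0,0,0,0]]]'
```

```text
time_s: 17.7
tcp_pos: [0.5034, -0.2705, 0.0487]
eef_rot: [107.8, 89.0, -63.7]
contact_force: [0.5, 0.9, -4.2]
gripper_width: 0.0109
time_s: 17.9
tcp_pos: [0.5039, -0.2707, 0.0483]
eef_rot: [108.3, 88.9, -63.1]
contact_force: [-1.4, 1.3, 1.3]
gripper_width: 0.0106
```

```bash
python3 -m handwheel '[[[0,0,0,0],[0,0,0,0],[0,0,0,0],[0,0,0,0],[0,0,0.1,0],[0,0,0.3,0],[0,0,0.5,0],[0,0,0.6,0]]]' 40; python3 -m handwheel '[[[0,0,0.7,0],[0,0.2,0.7,0.1],[0.2,0.6,0.5,0.1],[0.2,0.8,0.2,0.1],[0.2,0.9,0,0.1],[0.2,0.9,0,0],[0.1,0.9,0,0],[0.1,0.9,0,0]]]' 87;  python3 -m handwheel '[[[0.1,0.9,0,0],[0,0.8,0,0],[0,0.8,0,0],[0,0.5,0,0],[0,0.2,0,0],[0,0,0,0]]]' ; python3 look.py wrist w19; python3 look.py top t2
```

```text
time_s: 18.7
tcp_pos: [0.503, -0.2708, 0.1076]
eef_rot: [94.6, 89.0, -76.9]
contact_force: [0.1, -0.8, 0.7]
gripper_width: 0.0402
time_s: 19.5
tcp_pos: [0.5455, -0.0602, 0.2096]
eef_rot: [129.6, 88.4, -40.1]
contact_force: [1.0, 0.1, -0.1]
gripper_width: 0.0867
time_s: 20.1
tcp_pos: [0.5498, 0.0772, 0.2168]
eef_rot: [142.1, 88.2, -27.3]
contact_force: [-0.5, -0.8, -0.8]
gripper_width: 0.0875
20.1 [0.5498 0.0772 0.2168] [142.1  88.2 -27.3] [ 29.3   8.8 -17.3   1.7 -62.9 -19.5] [-0.5 -0.8 -0.8] 87.5
20.15 [0.5499 0.0767 0.2169] [142.3  88.2 -27.2] [ 29.3   8.8 -17.3   1.7 -62.9 -19.5] [ 0.5 -0.1 -0.4] 87.0
```

View pics/w19.png

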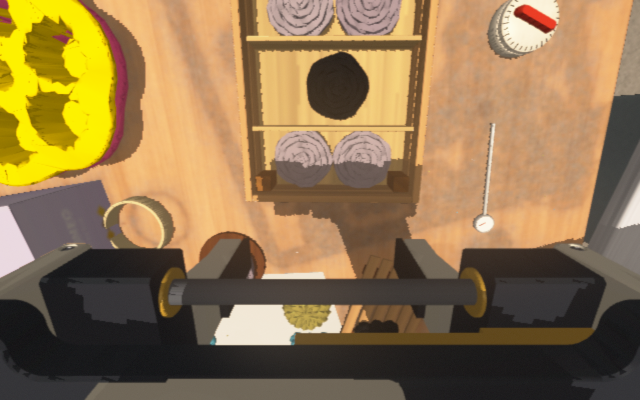

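View pics/t2.png

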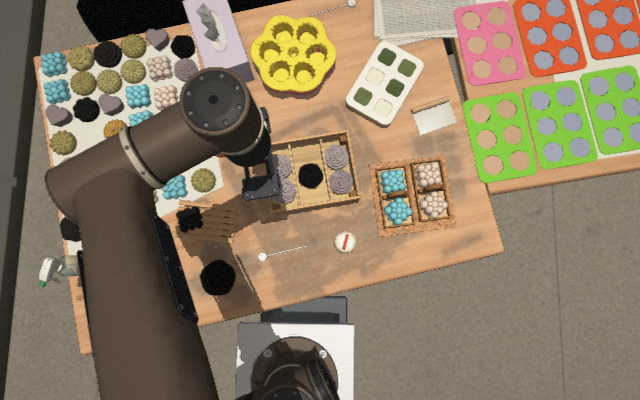

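```bash
cat > tilt.py <<'E'
from h import *
from scipy.spatial.transform import Rotation as Ro
s=readout.get_state(); R=Ro.from_euler("xyz",s["eef_rot"],degrees=True).as_matrix()
j=R[:,2]; j=j if j[0]>0 else -j
print("t",round(s["time_s"],2),"tcp",s["tcp_pos"].round(4),"approach",R[:,0].round(3),"jaw",round(float(np.degrees(np.arctan2(j[1],j[0]))),1),"F",s["contact_force"].round(1),"w",round(s["gripper_width"]*1000,1))
E
python3 tilt.py
python3 - <<'E'
from h import *
def blob(tag,box,thr):
    im=cv2.imread(f"pics/{tag}.png"); x0,y0,x1,y1=box
    m=(im.max(2)<thr).astype(np.uint8); k=np.zeros_like(m); k[y0:y1,x0:x1]=m[y0:y1,x0:x1]
    k=cv2.morphologyEx(k,cv2.MORPH_OPEN,np.ones((3,3)))
    cs,_=cv2.findContours(k,cv2.RETR_EXTERNAL,cv2.CHAIN_APPROX_NONE); c=max(cs,key=cv2.contourArea)
    (cx,cy),rr=cv2.minEnclosingCircle(c); M=cv2.moments(c)
    print(tag,cv2.boundingRect(c),(cx,cy),rr,(M["m10"]/M["m00"],M["m01"]/M["m00"]),cv2.fitEllipse(c)); return M["m10"]/M["m00"],M["m01"]/M["m00"]
a=blob("w19",(290,45,385,122),75); b=blob("t2",(295,158,325,192),45)
w,t=ld("w19"),ld("t2")
print(tri([(*w,a),(*t,b)]),plane(*w,a,.035),plane(*t,b,.035),crate(0,0,.035))
E
python3 ov.py w19 "[crate(x,y,.048) for x in(-.089,.089) for y in(-.042,.042)]+[crate(x,y,.066) for x in(-.097,.097) for y in (-.124,.124)]+[crate(0,0,.042),crate(0,0,.008)]" "(230,0,440,210)" 3.6
```

```text
t 20.2 tcp [0.5498 0.0761 0.2166] approach [ 0.028 -0.015 -0.999] jaw 10.5 F [-0.4 -0.3 -0.2] w 86.8
w19 (308, 52, 60, 67) (338.0689697265625, 85.14942169189453) 33.38178634643555 (336.7820469985522, 85.66950662657311) ((336.8387756347656, 85.65200805664062), (59.25551223754883, 64.61975860595703), 6.1260480880737305)
t2 (299, 164, 24, 24) (310.0076904296875, 175.13385009765625) 12.136738777160645 (310.0244003308519, 175.41149710504547) ((310.0325622558594, 175.40785217285156), (22.589916229248047, 22.942310333251953), 108.55431365966797)
(array([ 0.55863122, -0.03302998,  0.02967237]), [0.8, 0.3]) [ 0.55908363 -0.03327212  0.035     ] [ 0.55714521 -0.03243608  0.035     ] [ 0.5635 -0.032   0.035 ]
```

View pics/w19_ov.png

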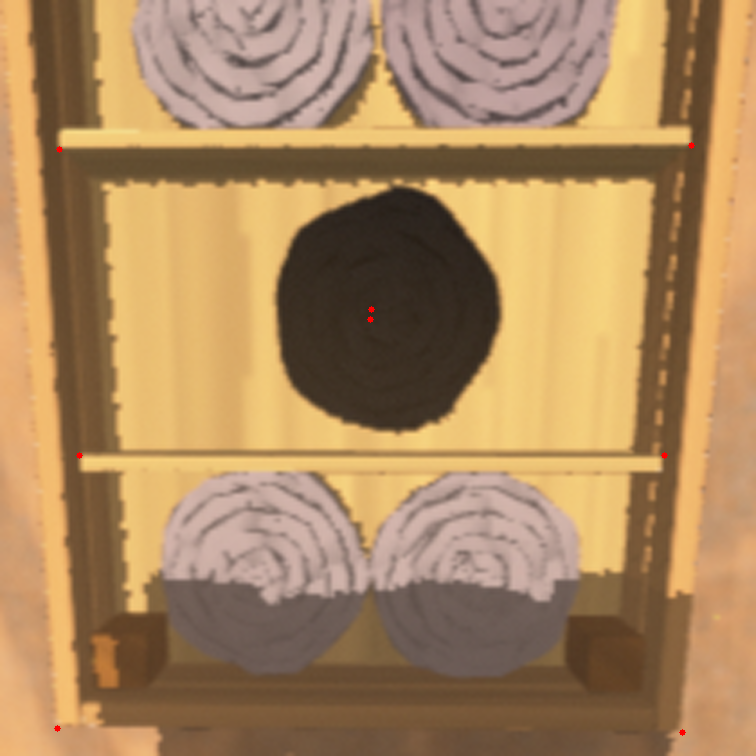

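```bash
python3 -m handwheel '[[[0.1,-0.5,-0.2,0],[0.1,-0.8,-0.5,0],[0,-0.8,-0.6,0],[0,-0.5,-0.7,0],[0,-0.1,-0.5,0],[0,0,-0.2,0],[0,0,0,0]]]' 87.6;python3 tilt.py; python3 look.py wrist w20
```

```text
time_s: 20.9
tcp_pos: [0.5571, -0.0432, 0.1078]
eef_rot: [145.5, 88.0, -24.4]
contact_force: [0.2, 0.3, 0.8]
gripper_width: 0.0875
t 20.9 tcp [ 0.5571 -0.0432  0.1078] approach [ 0.031 -0.014 -0.999] jaw 10.1 F [0.2 0.3 0.8] w 87.5
20.9 [ 0.5571 -0.0432  0.1078] [145.5  88.  -24.4] [ 16.6  14.8 -25.4   1.7 -48.3  -7.6] [0.2 0.3 0.8] 87.5
```

View pics/w20.png

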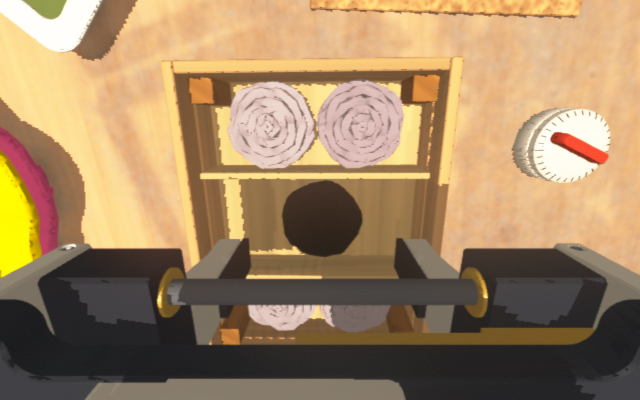

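```bash
python3 -m handwheel '[[[0,0.15,-0.3,0],[0,0.1,-0.5,0],[0,0,-0.5,0],[0,0,-0.4,0],[0,0,-0.2,0],[0,0,0,0],[0,0,0,0]]]';python3 tilt.py
```

```text
time_s: 21.65
tcp_pos: [0.5625, -0.0269, 0.0345]
eef_rot: [155.5, 87.4, -14.1]
contact_force: [-0.2, 0.2, 0.7]
gripper_width: 0.0876
t 21.65 tcp [ 0.5625 -0.0269  0.0345] approach [ 0.044 -0.011 -0.999] jaw 10.4 F [-0.2  0.2  0.7] w 87.6
```

```bash
python3 -m handwheel '[[[-0.1,-0.12,-0.2,0],[-0.05,-0.05,-0.2,0],[0,0,-0.1,0],[0,0,0,0]]]';python3 tilt.py
```

```text
time_s: 22.05
tcp_pos: [0.5572, -0.0339, 0.015]
eef_rot: [157.7, 87.2, -11.9]
contact_force: [-0.4, 0.5, -0.3]
gripper_width: 0.0879
t 22.05 tcp [ 0.5572 -0.0339  0.015 ] approach [ 0.048 -0.01  -0.999] jaw 10.4 F [-0.4  0.5 -0.3] w 87.9
```

Good. Close gently on the rose.

```bash
python3 -m handwheel '[[[0,0,-0.06,0],[0,0,0,0],[0,0,0,0],[0,0,0,0],[0,0,0,0]]]' 40 20;python3 tilt.py; python3 -m handwheel '[[[0,0,0.2,0],[0,0,0.4,0],[0,0,0.6,0],[0,0,0.6,0],[0,0,0.6,0],[0,0,0.5,0]]]';python3 tilt.py;python3 look.py wrist w21
```

```text
time_s: 22.55
tcp_pos: [0.5577, -0.0339, 0.0127]
eef_rot: [158.0, 87.2, -11.6]
contact_force: [-0.6, -0.2, -0.6]
gripper_width: 0.0664
t 22.55 tcp [ 0.5577 -0.0339  0.0127] approach [ 0.049 -0.01  -0.999] jaw 10.4 F [-0.6 -0.2 -0.6] w 66.4
time_s: 23.15
tcp_pos: [0.5543, -0.0346, 0.1321]
eef_rot: [154.1, 87.5, -15.5]
contact_force: [0.3, 0.9, -1.3]
gripper_width: 0.0669
t 23.15 tcp [ 0.5543 -0.0346  0.1321] approach [ 0.042 -0.012 -0.999] jaw 10.4 F [ 0.3  0.9 -1.3] w 66.9
23.15 [ 0.5543 -0.0346  0.1321] [154.1  87.5 -15.5] [ 17.6  12.6 -24.6   1.8 -50.7  -8.3] [ 0.3  0.9 -1.3] 66.9
```

View pics/w21.png

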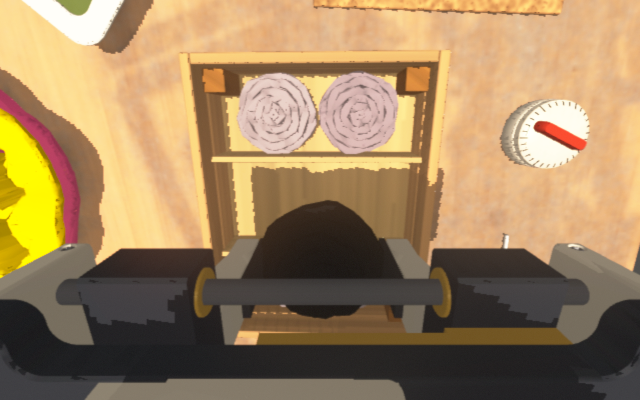

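Run:
```python
from h import *
a=cv2.resize(cv2.imread("pics/top0.png")[190:255,165:245],None,fx=7,fy=7,interpolation=cv2.INTER_CUBIC); cv2.imwrite("pics/r1.png",a)
a=cv2.resize(cv2.imread("pics/w2.png")[45:190,235:350],None,fx=4,fy=4,interpolation=cv2.INTER_CUBIC); cv2.imwrite("pics/r2.png",a)
```

```text
(no output)
```

View pics/r1.png

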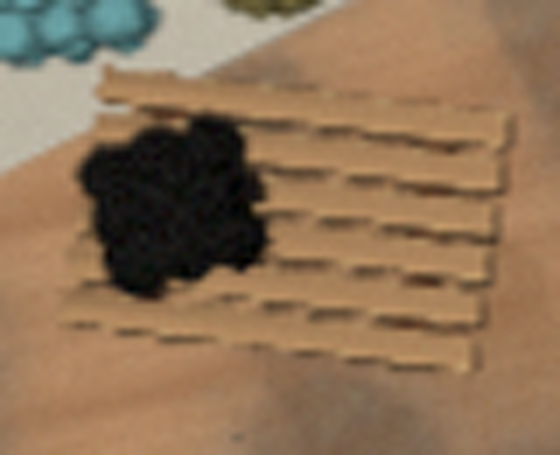

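View pics/r2.png

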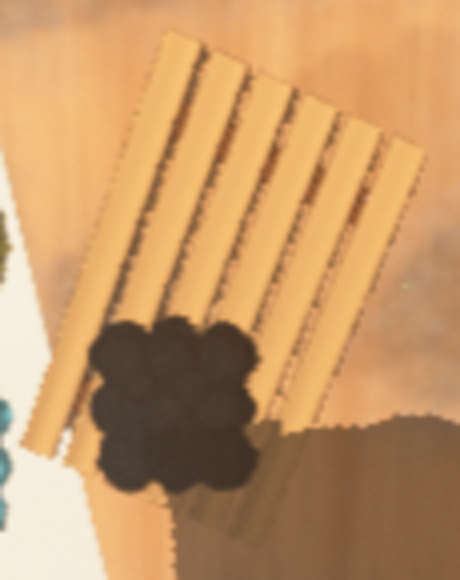

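Run:
```python
from h import *
t=cal("top");w=ld("w2")
C={"++":((179.7,199.7),(240,156.3)),"+-":((238.3,206.1),(276.3,52.5)),"--":((233.3,242.3),(342,83)),"-+":((174,235.7),(298.8,180.5))}
for k in C: print(k,*[x for x in tri([(*t,C[k][0]),(*w,C[k][1])])])
for i,c in enumerate((t,w)):
    q={k:plane(*c,C[k][i],.014) for k in C}
    ce=sum(q.values())/4; vx=(q["++"]+q["+-"]-q["-+"]-q["--"])/2; vy=(q["++"]+q["-+"]-q["+-"]-q["--"])/2
    a1=np.degrees(np.arctan2(vx[1],vx[0]));a2=np.degrees(np.arctan2(-vy[0],vy[1]))
    a=np.radians((a1+a2)/2); print(ce.round(4),a1,a2,np.linalg.norm(vx),np.linalg.norm(vy),"free",(ce+np.array([.04*np.sin(a),-.04*np.cos(a),0])).round(4))
```

```text
++ [0.48818525 0.33637352 0.00380932] [0.1, 0.2]
+- [0.47223709 0.17013162 0.00080885] [0.1, 0.1]
-- [0.36770552 0.18005424 0.00419849] [0.8, 1.5]
-+ [0.3858266  0.34690349 0.00223768] [0.1, 0.2]
[0.4281 0.2552 0.014 ] -5.602661663055086 -5.4775033905454205 0.10163347454163689 0.1659728302381472 free [0.4243 0.2154 0.014 ]
[0.4269 0.258  0.014 ] -5.522548325066059 -6.358600054544333 0.10272166583308091 0.16354311336464472 free [0.4228 0.2182 0.014 ]
```

```bash
python3 -m handwheel '[[[-0.2,0.4,0,-0.4],[-0.4,0.7,0,-0.4],[-0.4,0.8,0,-0.5],[-0.4,0.8,0,-0.5],[-0.4,0.8,0,-0.5],[-0.4,0.8,0,-0.4],[-0.4,0.8,0,-0.4],[-0.4,0.6,0,0]]]';python3 -m handwheel '[[[-0.2,0.3,0,0],[-0.1,0.1,0,0],[0,0,0,0]]]';python3 tilt.py;python3 look.py wrist w22
```

```text
time_s: 24.0
tcp_pos: [0.4337, 0.1986, 0.1425]
eef_rot: [163.9, 86.8, -22.2]
contact_force: [1.3, 0.2, -0.3]
gripper_width: 0.0669
time_s: 24.3
tcp_pos: [0.4195, 0.218, 0.144]
eef_rot: [166.4, 86.8, -19.4]
contact_force: [0.9, 0.0, -1.0]
gripper_width: 0.067
t 24.3 tcp [0.4195 0.218  0.144 ] approach [ 0.052 -0.018 -0.998] jaw -5.8 F [ 0.9  0.  -1. ] w 67.0
24.3 [0.4195 0.218  0.144 ] [166.4  86.8 -19.4] [ 54.    4.3 -34.    3.9 -50.8 -62.3] [ 0.9  0.  -1. ] 67.0
```

View pics/w22.png

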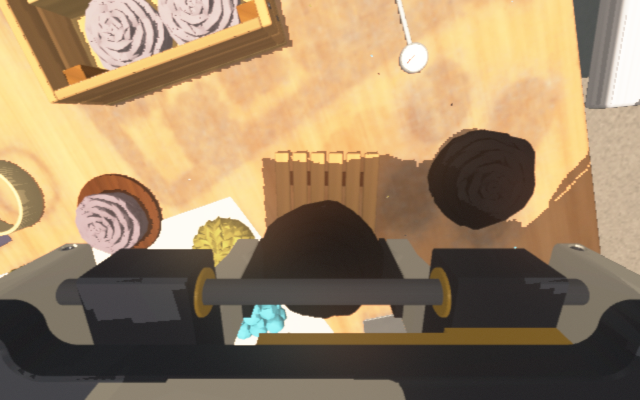

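Run:
```python
from h import *
w=ld("w22")
for u in((275,152),(380,153)):print(plane(*w,u,.014))
a=np.radians(-5.7)
ce=np.array([.4275,.2565,.014])
for x in(.052,-.052):
  p=ce+np.array([x*np.cos(a)+.083*np.sin(a),x*np.sin(a)-.083*np.cos(a),0]); print(p,proj(*w,p))
```

```text
[0.46929104 0.16970543 0.014     ]
[0.36569884 0.1804484  0.014     ]
[0.47099935 0.16874576 0.014     ] [273.18521883 151.20013059]
[0.36751357 0.17907501 0.014     ] [378.07080018 151.77319413]
```

```bash
python3 -m handwheel '[[[0,0,-0.3,0],[0,0,-0.6,0],[0,0,-0.6,0],[0,0,-0.6,0],[0,0,-0.4,0],[0,0,-0.1,0],[0,0,0,0]]]';python3 tilt.py;python3 look.py wrist w23
```

```text
time_s: 25.05
tcp_pos: [0.4236, 0.213, 0.0385]
eef_rot: [169.2, 86.7, -17.0]
contact_force: [-0.9, -0.5, -0.8]
gripper_width: 0.0666
t 25.05 tcp [0.4236 0.213  0.0385] approach [ 0.055 -0.017 -0.998] jaw -6.2 F [-0.9 -0.5 -0.8] w 66.6
25.05 [0.4236 0.213  0.0385] [169.2  86.7 -17. ] [ 53.2  13.  -41.9   5.5 -34.  -63.9] [-0.9 -0.5 -0.8] 66.6
```

View pics/w23.png

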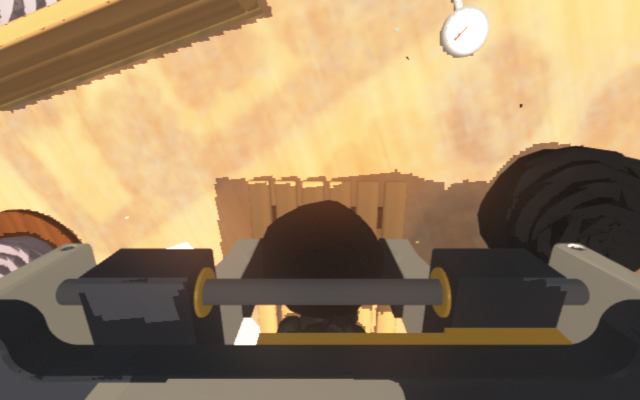

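```bash
python3 -m handwheel '[[[-0.05,0.08,-0.15,0],[0,0,-0.15,0],[0,0,-0.1,0],[0,0,0,0]]]';python3 tilt.py;python3 -m handwheel '[[[0,0,-0.05,0],[0,0,-0.03,0],[0,0,0,0]]]';python3 tilt.py
```

```text
time_s: 25.5
tcp_pos: [0.423, 0.2179, 0.024]
eef_rot: [174.1, 86.6, -12.1]
contact_force: [-0.2, 1.0, -1.0]
gripper_width: 0.0668
t 25.5 tcp [0.423  0.2179 0.024 ] approach [ 0.058 -0.013 -0.998] jaw -6.2 F [-0.2  1.  -1. ] w 66.8
time_s: 25.8
tcp_pos: [0.4231, 0.2183, 0.0209]
eef_rot: [174.6, 86.6, -11.6]
contact_force: [-0.5, 0.4, -0.6]
gripper_width: 0.0668
t 25.8 tcp [0.4231 0.2183 0.0209] approach [ 0.059 -0.012 -0.998] jaw -6.2 F [-0.5  0.4 -0.6] w 66.8
```

```bash
python3 -m handwheel '[[[0,0,-0.06,0],[0,0,-0.02,0],[0,0,0,0]]]';python3 tilt.py;python3 -m handwheel '[[[0,0,-0.04,0],[0,0,0,0]]]';python3 tilt.py
```

```text
time_s: 26.1
tcp_pos: [0.4235, 0.2187, 0.0187]
eef_rot: [175.3, 86.5, -10.9]
contact_force: [-1.8, -0.8, 1.8]
gripper_width: 0.0668
t 26.1 tcp [0.4235 0.2187 0.0187] approach [ 0.06  -0.012 -0.998] jaw -6.2 F [-1.8 -0.8  1.8] w 66.8
time_s: 26.3
tcp_pos: [0.4237, 0.2188, 0.0182]
eef_rot: [175.7, 86.5, -10.4]
contact_force: [-0.2, -0.4, -0.3]
gripper_width: 0.067
t 26.3 tcp [0.4237 0.2188 0.0182] approach [ 0.061 -0.011 -0.998] jaw -6.1 F [-0.2 -0.4 -0.3] w 67.0
```

```bash
python3 -m handwheel '[[[0,0,0,0],[0,0,0,0],[0,0,0,0],[0,0,0.1,0],[0,0,0.3,0],[0,0,0.5,0],[0,0,0.7,0],[0,0,0.7,0]]]' 87.6;python3 -m handwheel '[[[0,0,0.7,0],[0,0,0.7,0],[0,0,0.7,0],[0,0,0.3,0],[0,0,0,0]]]';python3 tilt.py;python3 look.py wrist w24
```

```text
time_s: 27.1
tcp_pos: [0.4216, 0.2162, 0.1097]
eef_rot: [167.8, 86.7, -18.4]
contact_force: [1.0, 1.0, -0.1]
gripper_width: 0.0874
time_s: 27.6
tcp_pos: [0.4222, 0.2168, 0.2149]
eef_rot: [174.4, 86.5, -11.7]
contact_force: [-0.1, -0.1, 0.0]
gripper_width: 0.0875
t 27.6 tcp [0.4222 0.2168 0.2149] approach [ 0.059 -0.012 -0.998] jaw -6.1 F [-0.1 -0.1  0. ] w 87.5
27.6 [0.4222 0.2168 0.2149] [174.4  86.5 -11.7] [ 53.7   0.1 -28.1   3.6 -60.4 -61.6] [-0.1 -0.1  0. ] 87.5
```

View pics/w24.png

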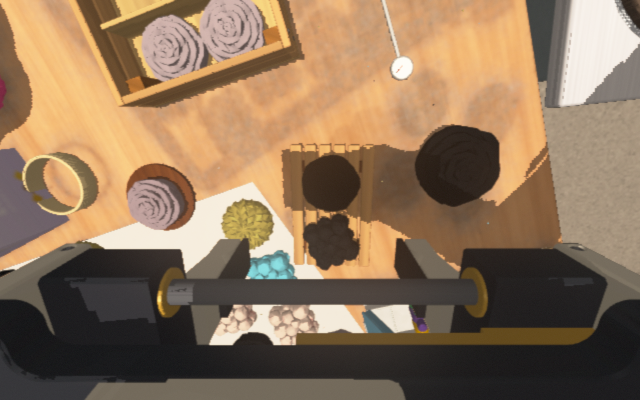

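Run:
```python
from h import *
a=cv2.resize(cv2.imread("pics/top0.png")[118:162,198:246],None,fx=10,fy=10,interpolation=cv2.INTER_CUBIC); cv2.imwrite("pics/g1.png",a)
a=cv2.resize(cv2.imread("pics/w24.png")[150:240,110:210],None,fx=5,fy=5,interpolation=cv2.INTER_CUBIC); cv2.imwrite("pics/g2.png",a)
```

```text
(no output)
```

View pics/g1.png

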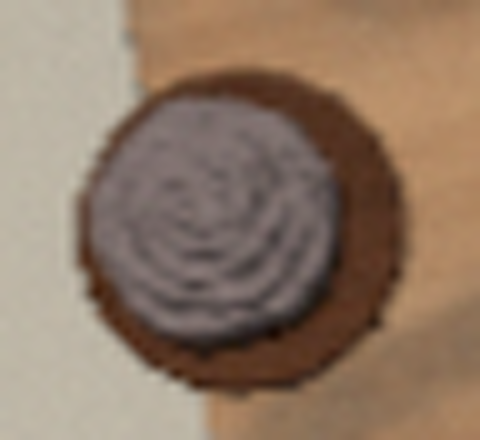

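View pics/g2.png

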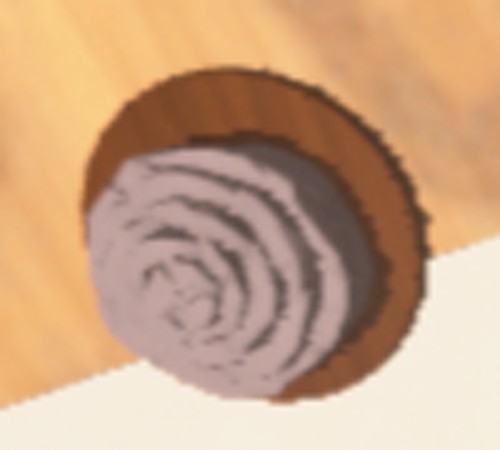

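```bash
python3 - <<'E'
from h import *
t=cal("top");w=ld("w24")
print(tri([(*t,(218,139)),(*w,(148,210))]))
print(plane(*t,(219.5,139.8),.03),plane(*t,(218,139),.038),"coaster",plane(*t,(222.2,141.1),.007),plane(*w,(161.3,197),.007))
E
python3 tilt.py; python3 -m handwheel '[[[0.5,0,0,-1],[0.7,0,0,-1],[0.8,0,0,-1],[0.8,0,0,-1],[0.8,0,0,-1],[0.6,0,0,-1],[0.3,0,0,-1],[0,0,0,-1]]]';python3 tilt.py
```

```text
(array([0.65584357, 0.22845934, 0.04105863]), [0.6, 1.4])
[0.65669494 0.22509046 0.03      ] [0.65671635 0.22745999 0.038     ] coaster [0.65935788 0.22273082 0.007     ] [0.65743452 0.22302168 0.007     ]
t 27.65 tcp [0.422  0.2166 0.2141] approach [ 0.059 -0.013 -0.998] jaw -6.1 F [-0.2  0.1 -0.8] w 87.6
time_s: 28.45
tcp_pos: [0.6045, 0.2131, 0.2013]
eef_rot: [159.9, 86.7, -67.7]
contact_force: [-0.7, 0.1, -0.1]
gripper_width: 0.0874
t 28.45 tcp [0.6045 0.2131 0.2013] approach [ 0.022 -0.053 -0.998] jaw -47.6 F [-0.7  0.1 -0.1] w 87.4
```

```bash
python3 -m handwheel '[[[0,0,0,-1],[0,0,0,-1],[0,0,0,-1],[0,0,0,-1],[0,0,0,-1],[0,0,0,-1],[0,0,0,-1],[0,0,0,-1]]]';python3 tilt.py;python3 -m handwheel '[[[0,0,0,0],[0,0,0,0],[0,0,0,0],[0,0,0,0],[0,0,0,0],[0,0,0,0],[0,0,0,0],[0,0,0,0]]]';python3 tilt.py; python3 -c "
from h import *
print(readout.get_state()['joints'].round(1))"
```

```text
time_s: 29.25
tcp_pos: [0.5996, 0.2096, 0.1836]
eef_rot: [143.4, 85.8, -126.0]
contact_force: [0.1, 0.2, -1.0]
gripper_width: 0.0879
t 29.25 tcp [0.5996 0.2096 0.1836] approach [-0.043 -0.059 -0.997] jaw -89.4 F [ 0.1  0.2 -1. ] w 87.9
time_s: 30.05
tcp_pos: [0.598, 0.2088, 0.1793]
eef_rot: [141.5, 85.5, -127.5]
contact_force: [0.4, -0.1, -1.1]
gripper_width: 0.0879
t 30.05 tcp [0.598  0.2088 0.1793] approach [-0.048 -0.062 -0.997] jaw -89.0 F [ 0.4 -0.1 -1.1] w 87.9
[  37.6   20.8   -5.9    1.3  -67.6 -127.2]
```

```bash
python3 -m handwheel '[[[0,0,0,1],[0,0,0,1],[0,0,0,1],[0,0,0,1],[0,0,0,1],[0,0,0,1],[0,0,0,1],[0,0,0,1]]]';python3 tilt.py;python3 -m handwheel '[[[0,0,0,0],[0,0,0,0],[0,0,0,0],[0,0,0,0]]]';python3 tilt.py;python3 -m handwheel '[[[0,0,0,1],[0,0,0,1],[0,0,0,1],[0,0,0,1],[0,0,0,1],[0,0,0,1],[0,0,0,1],[0,0,0,1]]]';python3 tilt.py;python3 -m handwheel '[[[0,0,0,0],[0,0,0,0],[0,0,0,0],[0,0,0,0]]]';python3 tilt.py
```

```text
time_s: 30.85
tcp_pos: [0.5986, 0.209, 0.1803]
eef_rot: [142.4, 85.6, -85.1]
contact_force: [-0.6, -0.3, -0.3]
gripper_width: 0.088
t 30.85 tcp [0.5986 0.209  0.1803] approach [ 0.007 -0.077 -0.997] jaw -47.5 F [-0.6 -0.3 -0.3] w 88.0
time_s: 31.25
tcp_pos: [0.5986, 0.2091, 0.1807]
eef_rot: [142.9, 85.6, -84.9]
contact_force: [1.0, 0.2, 0.1]
gripper_width: 0.0875
t 31.25 tcp [0.5986 0.2091 0.1807] approach [ 0.007 -0.077 -0.997] jaw -47.7 F [1.  0.2 0.1] w 87.5
time_s: 32.05
tcp_pos: [0.5992, 0.2091, 0.1802]
eef_rot: [142.5, 85.6, -44.3]
contact_force: [-0.8, -0.4, 0.1]
gripper_width: 0.0873
t 32.05 tcp [0.5992 0.2091 0.1802] approach [ 0.055 -0.054 -0.997] jaw -6.7 F [-0.8 -0.4  0.1] w 87.3
time_s: 32.45
tcp_pos: [0.5993, 0.209, 0.1803]
eef_rot: [142.7, 85.6, -44.5]
contact_force: [0.5, 0.1, -0.2]
gripper_width: 0.0875
t 32.45 tcp [0.5993 0.209  0.1803] approach [ 0.055 -0.054 -0.997] jaw -7.1 F [ 0.5  0.1 -0.2] w 87.5
```

```bash
python3 -m handwheel '[[[0.8,0.4,0,0],[0.8,0.2,0,0],[0,0,0,0],[0,0,0,0]]]';python3 tilt.py;python3 -m handwheel '[[[0,0,1,0],[0,0,1,0],[0,0,0,0],[0,0,0,0]]]';python3 tilt.py;python3 -m handwheel '[[[0,0,-1,0],[0,0,-1,0],[0,0,0,0],[0,0,0,0]]]';python3 tilt.py
```

```text
time_s: 32.85
tcp_pos: [0.6647, 0.2336, 0.1801]
eef_rot: [142.2, 85.6, -45.2]
contact_force: [0.3, -0.5, -1.1]
gripper_width: 0.0877
t 32.85 tcp [0.6647 0.2336 0.1801] approach [ 0.054 -0.054 -0.997] jaw -7.3 F [ 0.3 -0.5 -1.1] w 87.7
time_s: 33.25
tcp_pos: [0.6617, 0.2322, 0.2607]
eef_rot: [138.7, 85.7, -48.8]
contact_force: [0.3, -0.5, -1.1]
gripper_width: 0.0873
t 33.25 tcp [0.6617 0.2322 0.2607] approach [ 0.05  -0.057 -0.997] jaw -7.5 F [ 0.3 -0.5 -1.1] w 87.3
time_s: 33.65
tcp_pos: [0.6605, 0.2318, 0.1812]
eef_rot: [141.4, 85.6, -46.2]
contact_force: [0.0, -0.5, -0.1]
gripper_width: 0.0873
t 33.65 tcp [0.6605 0.2318 0.1812] approach [ 0.053 -0.055 -0.997] jaw -7.5 F [ 0.  -0.5 -0.1] w 87.3
```

```bash
python3 -m handwheel '[[[0,0,0,-1],[0,0,0,-1],[0,0,0,-1],[0,0,0,-1]]]';python3 tilt.py;python3 -m handwheel '[[[0,0,0,-1],[0,0,0,-1],[0,0,0,-1],[0,0,0,-1]]]';python3 tilt.py;python3 -m handwheel '[[[0,0,0,0],[0,0,0,0]]]';python3 tilt.py;python3 -m handwheel '[[[0,0,0,1],[0,0,0,1],[0,0,0,1],[0,0,0,1],[0,0,0,1],[0,0,0,1],[0,0,0,1],[0,0,0,1]]]';python3 tilt.py
```

```text
time_s: 34.05
tcp_pos: [0.6622, 0.2326, 0.1887]
eef_rot: [145.8, 85.5, -62.4]
contact_force: [0.4, 0.3, 0.3]
gripper_width: 0.0878
t 34.05 tcp [0.6622 0.2326 0.1887] approach [ 0.036 -0.069 -0.997] jaw -28.1 F [0.4 0.3 0.3] w 87.8
time_s: 34.45
tcp_pos: [0.6649, 0.234, 0.1985]
eef_rot: [153.1, 85.6, -75.9]
contact_force: [0.7, -0.4, 0.6]
gripper_width: 0.0874
t 34.45 tcp [0.6649 0.234  0.1985] approach [ 0.019 -0.075 -0.997] jaw -49.0 F [ 0.7 -0.4  0.6] w 87.4
time_s: 34.65
tcp_pos: [0.6662, 0.2346, 0.2022]
eef_rot: [156.2, 85.6, -72.9]
contact_force: [0.3, -0.7, -0.0]
gripper_width: 0.0879
t 34.65 tcp [0.6662 0.2346 0.2022] approach [ 0.022 -0.073 -0.997] jaw -49.0 F [ 0.3 -0.7 -0. ] w 87.9
time_s: 35.45
tcp_pos: [0.6675, 0.2354, 0.2096]
eef_rot: [160.7, 85.5, -25.6]
contact_force: [1.1, 0.3, -0.4]
gripper_width: 0.0878
t 35.45 tcp [0.6675 0.2354 0.2096] approach [ 0.071 -0.034 -0.997] jaw -6.3 F [ 1.1  0.3 -0.4] w 87.8
```

```bash
python3 -m handwheel '[[[0,0,1,0],[0,0,1,0],[0,0,0,0]]]';python3 tilt.py;python3 -m handwheel '[[[0,0,0,0],[0,0,0,0],[0,0,0,0],[0,0,0,0],[0,0,0,0],[0,0,0,0],[0,0,0,0],[0,0,0,0]]]';python3 tilt.py;python3 -c "
from h import *
print(readout.get_state()['joints'].round(1))"
```

```text
time_s: 35.75
tcp_pos: [0.6667, 0.2345, 0.2934]
eef_rot: [159.5, 85.4, -26.2]
contact_force: [1.7, 0.8, 0.3]
gripper_width: 0.0877
t 35.75 tcp [0.6667 0.2345 0.2934] approach [ 0.071 -0.035 -0.997] jaw -5.6 F [1.7 0.8 0.3] w 87.7
time_s: 36.55
tcp_pos: [0.6658, 0.2341, 0.292]
eef_rot: [158.2, 85.5, -27.2]
contact_force: [0.4, -0.3, 0.1]
gripper_width: 0.0877
t 36.55 tcp [0.6658 0.2341 0.292 ] approach [ 0.07  -0.036 -0.997] jaw -5.4 F [ 0.4 -0.3  0.1] w 87.7
[ 37.4  19.9   6.2   4.2 -74.5 -43.9]
```

```bash
python3 -m handwheel '[[[-0.1,-0.1,-0.5,1],[-0.1,-0.1,-0.9,1],[0,0,-0.9,1],[0,0,-0.9,0.2],[0,0,-0.9,0],[0,0,-0.6,0],[0,0,-0.3,0],[0,0,0,0]]]' 87.6;python3 tilt.py;python3 look.py wrist w25
```

```text
time_s: 37.35
tcp_pos: [0.6577, 0.2256, 0.0875]
eef_rot: [161.0, 85.3, -7.7]
contact_force: [0.3, -0.7, -0.6]
gripper_width: 0.0878
t 37.35 tcp [0.6577 0.2256 0.0875] approach [ 0.081 -0.011 -0.997] jaw 11.3 F [ 0.3 -0.7 -0.6] w 87.8
37.35 [0.6577 0.2256 0.0875] [161.   85.3  -7.7] [ 36.8  26.2 -11.8   4.4 -48.7 -28.3] [ 0.3 -0.7 -0.6] 87.8
```

View pics/w25.png

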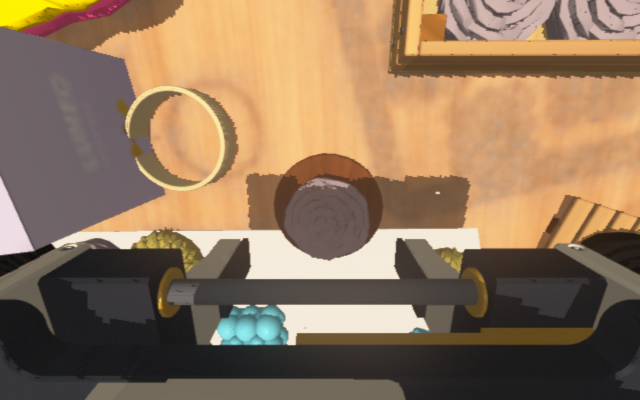

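Run:
```python
from h import *
w=ld("w25")
for p in([.6565,.226,.024],[.6577,.2256,.024]): print(proj(*w,np.array(p)))
im=cv2.imread("pics/w25.png"); x0,y0=265,140
cv2.imwrite("pics/g3.png",cv2.resize(im[140:270,265:395],None,fx=4,fy=4,interpolation=cv2.INTER_CUBIC))
print("rose",plane(*w,(327,217),.03))
```

```text
[329.69362556 218.02356496]
[328.35478176 217.26085403]
rose [0.65887598 0.22349948 0.03      ]
```

View pics/g3.png

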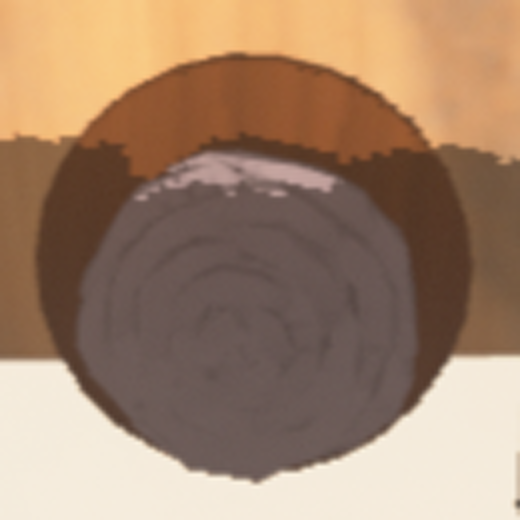

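```bash
python3 -m handwheel '[[[0,0,-0.4,0],[0,0,-0.6,0],[0,0,-0.5,0],[0,0,-0.2,0],[0,0,0,0]]]';python3 tilt.py
```

```text
time_s: 37.9
tcp_pos: [0.6647, 0.2298, 0.0294]
eef_rot: [167.0, 84.5, -1.6]
contact_force: [0.3, 0.0, 0.7]
gripper_width: 0.0875
t 37.9 tcp [0.6647 0.2298 0.0294] approach [ 0.096 -0.003 -0.995] jaw 11.4 F [0.3 0.  0.7] w 87.5
```

```bash
python3 -m handwheel '[[[-0.15,-0.1,-0.15,0],[-0.05,-0.05,-0.15,0],[0,0,0,0]]]';python3 tilt.py
```

```text
time_s: 38.2
tcp_pos: [0.6579, 0.2245, 0.0204]
eef_rot: [168.5, 84.2, -0.1]
contact_force: [-0.3, -0.3, 0.3]
gripper_width: 0.0877
t 38.2 tcp [0.6579 0.2245 0.0204] approach [ 0.101 -0.    -0.995] jaw 11.4 F [-0.3 -0.3  0.3] w 87.7
```

```bash
python3 -m handwheel '[[[0,0,-0.17,0],[0,0,-0.02,0],[0,0,0,0],[0,0,0,0],[0,0,0,0]]]' 40 20;python3 tilt.py; python3 -m handwheel '[[[0,0,0.3,0],[0,0,0.7,0],[0,0,0.9,0],[0,0,0.9,0],[0,0,0.9,0],[0,0,0.9,0],[0,0,0.9,0],[0,0,0.4,0]]]';python3 tilt.py;python3 -m handwheel '[[[0,0,0,0],[0,0,0,0],[0,0,0,0],[0,0,0,0],[0,0,0,0],[0,0,0,0],[0,0,0,0],[0,0,0,0]]]';python3 tilt.py;python3 look.py wrist w26
```

```text
time_s: 38.7
tcp_pos: [0.6587, 0.2249, 0.0136]
eef_rot: [169.1, 84.1, 0.5]
contact_force: [-0.3, 0.1, -0.1]
gripper_width: 0.065
t 38.7 tcp [0.6587 0.2249 0.0136] approach [ 0.103  0.001 -0.995] jaw 11.5 F [-0.3  0.1 -0.1] w 65.0
time_s: 39.5
tcp_pos: [0.6543, 0.2221, 0.2609]
eef_rot: [167.3, 84.4, -1.3]
contact_force: [0.2, 1.0, -0.1]
gripper_width: 0.0653
t 39.5 tcp [0.6543 0.2221 0.2609] approach [ 0.097 -0.002 -0.995] jaw 11.5 F [ 0.2  1.  -0.1] w 65.3
time_s: 40.3
tcp_pos: [0.6528, 0.2215, 0.2593]
eef_rot: [166.8, 84.6, -1.8]
contact_force: [0.9, -1.0, -0.3]
gripper_width: 0.0654
t 40.3 tcp [0.6528 0.2215 0.2593] approach [ 0.094 -0.003 -0.996] jaw 11.5 F [ 0.9 -1.  -0.3] w 65.4
40.3 [0.6528 0.2215 0.2593] [166.8  84.6  -1.8] [ 36.8  17.8  -0.7   3.7 -67.3 -26.7] [ 0.9 -1.  -0.3] 65.4
```

View pics/w26.png

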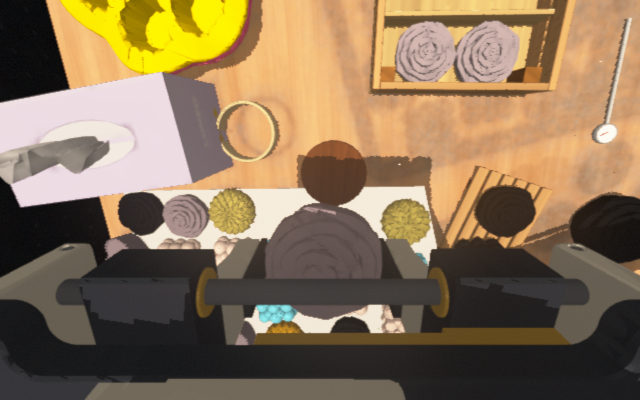

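```bash
for i in 1 ; do python3 -m handwheel '[[[-0.4,0,0,1],[-0.4,0,0,1],[-0.3,0,0,1],[0,0,0,1],[0,0,0,1],[0,0,0,1],[0,0,0,1],[0,0,0,1]]]'; done; python3 tilt.py;python3 -m handwheel '[[[0,0,0,1],[0,0,0,1],[0,0,0,1],[0,0,0,1],[0,0,0,1],[0,0,0,1],[0,0,0,1],[0,0,0,1]]]';python3 tilt.py
```

```text
time_s: 41.15
tcp_pos: [0.6068, 0.2217, 0.2592]
eef_rot: [166.3, 84.5, 39.3]
contact_force: [-0.0, -0.2, -0.8]
gripper_width: 0.0654
t 41.15 tcp [0.6068 0.2217 0.2592] approach [ 0.074  0.06  -0.995] jaw 53.0 F [-0.  -0.2 -0.8] w 65.4
time_s: 41.95
tcp_pos: [0.607, 0.2216, 0.2601]
eef_rot: [165.7, 84.5, 80.4]
contact_force: [-0.2, -0.2, -0.3]
gripper_width: 0.0655
t 41.95 tcp [0.607  0.2216 0.2601] approach [ 0.016  0.095 -0.995] jaw -85.2 F [-0.2 -0.2 -0.3] w 65.5
```

```bash
python3 -m handwheel '[[[0,0,0,1],[0,0,0,1],[0,0,0,1],[0,0,0,1],[0,0,0,1],[0,0,0,1],[0,0,0,1],[0,0,0,1]]]'; python3 tilt.py;python3 -m handwheel '[[[0,0,0,1],[0,0,0,1],[0,0,0,1],[0,0,0,1],[0,0,0,1],[0,0,0,1],[0,0,0,1],[0,0,0,1]]]';python3 tilt.py; python3 -c "
from h import *
print(readout.get_state()['joints'].round(1))"
```

```text
time_s: 42.75
tcp_pos: [0.6075, 0.2214, 0.2607]
eef_rot: [164.9, 84.4, 121.3]
contact_force: [-0.6, -1.0, -0.9]
gripper_width: 0.0653
t 42.75 tcp [0.6075 0.2214 0.2607] approach [-0.05   0.083 -0.995] jaw -43.5 F [-0.6 -1.  -0.9] w 65.3
time_s: 43.55
tcp_pos: [0.6083, 0.2213, 0.2608]
eef_rot: [164.4, 84.5, 162.5]
contact_force: [0.6, 0.1, -1.7]
gripper_width: 0.0653
t 43.55 tcp [0.6083 0.2213 0.2608] approach [-0.092  0.029 -0.995] jaw -1.8 F [ 0.6  0.1 -1.7] w 65.3
[ 34.5  19.7   5.6  -4.4 -79.3 144.5]
```

```bash
python3 -m handwheel '[[[0,0,-0.5,1],[0,0,-0.9,1],[0,0,-0.9,1],[0,0,-0.9,1],[0,0,-0.5,0],[0,0,0,0],[0,0,0,0],[0,0,0,0]]]'; python3 tilt.py;python3 -m handwheel '[[[0,0,0,0],[0,0,0,0],[0,0,0,0],[0,0,0,0]]]';python3 tilt.py;python3 -m handwheel '[[[0,0,0.9,0],[0,0,0.9,0],[0,0,0.9,0],[0,0,0.5,0]]]';python3 tilt.py
```

```text
time_s: 44.35
tcp_pos: [0.6103, 0.2219, 0.1115]
eef_rot: [161.6, 84.8, -179.2]
contact_force: [0.2, 0.5, -0.1]
gripper_width: 0.0655
t 44.35 tcp [0.6103 0.2219 0.1115] approach [-0.091 -0.001 -0.996] jaw 19.2 F [ 0.2  0.5 -0.1] w 65.5
time_s: 44.75
tcp_pos: [0.6125, 0.2231, 0.1163]
eef_rot: [159.1, 85.1, 178.3]
contact_force: [0.0, 0.4, -0.6]
gripper_width: 0.0653
t 44.75 tcp [0.6125 0.2231 0.1163] approach [-0.085  0.003 -0.996] jaw 19.2 F [ 0.   0.4 -0.6] w 65.3
time_s: 45.15
tcp_pos: [0.6099, 0.2215, 0.2453]
eef_rot: [161.5, 84.8, -179.4]
contact_force: [0.2, 0.7, 0.4]
gripper_width: 0.0652
t 45.15 tcp [0.6099 0.2215 0.2453] approach [-0.091 -0.001 -0.996] jaw 19.2 F [0.2 0.7 0.4] w 65.2
```

```bash
python3 -m handwheel '[[[0,0,-0.9,0],[0,0,-0.9,0],[0,0,-0.9,0],[0,0,-0.5,0],[0,0,0,0],[0,0,0,0],[0,0,0,0],[0,0,0,0]]]'; python3 tilt.py;python3 -m handwheel '[[[0,0,0,0],[0,0,0,0],[0,0,0,0],[0,0,0,0],[0,0,0,0],[0,0,0,0],[0,0,0,0],[0,0,0,0]]]';python3 tilt.py;python3 -m handwheel '[[[0,0,-0.2,0],[0,0,-0.2,0],[0,0,-0.2,0],[0,0,-0.1,0],[0,0,-0.1,0],[0,0,-0.1,0],[0,0,-0.1,0],[0,0,-0.1,0]]]';python3 tilt.py
```

```text
time_s: 45.95
tcp_pos: [0.6144, 0.2234, 0.126]
eef_rot: [154.5, 85.8, 173.7]
contact_force: [0.3, 1.0, -0.7]
gripper_width: 0.0654
t 45.95 tcp [0.6144 0.2234 0.126 ] approach [-0.073  0.008 -0.997] jaw 19.2 F [ 0.3  1.  -0.7] w 65.4
time_s: 46.75
tcp_pos: [0.6157, 0.2241, 0.1292]
eef_rot: [152.0, 86.0, 171.2]
contact_force: [0.8, 0.0, -0.9]
gripper_width: 0.0652
t 46.75 tcp [0.6157 0.2241 0.1292] approach [-0.069  0.011 -0.998] jaw 19.2 F [ 0.8  0.  -0.9] w 65.2
time_s: 47.55
tcp_pos: [0.6154, 0.2239, 0.0807]
eef_rot: [152.7, 85.9, 171.8]
contact_force: [-0.0, -0.1, -1.5]
gripper_width: 0.0654
t 47.55 tcp [0.6154 0.2239 0.0807] approach [-0.07   0.01  -0.997] jaw 19.2 F [-0.  -0.1 -1.5] w 65.4
```

```bash
U='x'; python3 -m handwheel '[[[0,0,0.6,0],[0,0,0.8,0],[0,0,0.8,0],[0,0,0.6,0],[0,0,0.5,0],[0,0,0.3,0],[0,0,0.2,0]]]';python3 tilt.py; python3 -m handwheel '[[[0,0,-0.9,0],[0,0,-1,0],[0,0,-1,0],[0,0,0,0],[0,0,0,0],[0,0,0,0],[0,0,0,0]]]'; python3 tilt.py;python3 -m handwheel '[[[0,0,0.6,0],[0,0,0.8,0],[0,0,0.6,0],[0,0,0.5,0],[0,0,0.3,0],[0,0,0.2,0]]]';python3 tilt.py; python3 -m handwheel '[[[0,0,-0.9,0],[0,0,-1,0],[0,0,-1,0],[0,0,0,0],[0,0,0,0],[0,0,0,0],[0,0,0,0]]]'; python3 tilt.py
```

```text
time_s: 48.25
tcp_pos: [0.6131, 0.2226, 0.2343]
eef_rot: [155.2, 85.7, 174.4]
contact_force: [-0.8, 0.5, -1.0]
gripper_width: 0.0655
t 48.25 tcp [0.6131 0.2226 0.2343] approach [-0.075  0.007 -0.997] jaw 19.2 F [-0.8  0.5 -1. ] w 65.5
time_s: 48.95
tcp_pos: [0.615, 0.2233, 0.1201]
eef_rot: [152.6, 86.0, 171.8]
contact_force: [0.9, 0.4, 0.3]
gripper_width: 0.0657
t 48.95 tcp [0.615  0.2233 0.1201] approach [-0.069  0.01  -0.998] jaw 19.2 F [0.9 0.4 0.3] w 65.7
time_s: 49.55
tcp_pos: [0.6166, 0.224, 0.2535]
eef_rot: [146.2, 86.5, 165.4]
contact_force: [-1.2, 0.0, -0.8]
gripper_width: 0.0656
t 49.55 tcp [0.6166 0.224  0.2535] approach [-0.059  0.015 -0.998] jaw 19.3 F [-1.2  0.  -0.8] w 65.6
time_s: 50.25
tcp_pos: [0.6199, 0.2253, 0.1441]
eef_rot: [136.7, 87.0, 156.0]
contact_force: [-0.0, -0.9, -0.8]
gripper_width: 0.0653
t 50.25 tcp [0.6199 0.2253 0.1441] approach [-0.047  0.021 -0.999] jaw 19.3 F [-0.  -0.9 -0.8] w 65.3
```

```bash
python3 -m handwheel '[[[0,0,0.6,0],[0,0,0.8,0],[0,0,0.6,0],[0,0,0.5,0],[0,0,0.2,0]]]';python3 -m handwheel '[[[0,0,-0.9,0],[0,0,-1,0],[0,0,-1,0],[0,0,0,0],[0,0,0,0],[0,0,0,0],[0,0,0,0]]]'; python3 tilt.py;python3 -m handwheel '[[[0,0,0.6,0],[0,0,0.8,0],[0,0,0.6,0],[0,0,0.5,0],[0,0,0.2,0]]]';python3 -m handwheel '[[[0,0,-0.9,0],[0,0,-1,0],[0,0,-1,0],[0,0,0,0],[0,0,0,0],[0,0,0,0],[0,0,0,0]]]'; python3 tilt.py
```

```text
time_s: 50.75
tcp_pos: [0.6213, 0.2257, 0.2636]
eef_rot: [128.4, 87.3, 147.7]
contact_force: [1.4, 0.1, -0.2]
gripper_width: 0.0655
time_s: 51.45
tcp_pos: [0.6259, 0.2278, 0.1579]
eef_rot: [103.5, 87.7, 122.8]
contact_force: [0.2, 0.4, -1.1]
gripper_width: 0.0651
t 51.45 tcp [0.6259 0.2278 0.1579] approach [-0.022  0.034 -0.999] jaw 19.4 F [ 0.2  0.4 -1.1] w 65.1
time_s: 51.95
tcp_pos: [0.6273, 0.2281, 0.2774]
eef_rot: [91.1, 87.7, 110.4]
contact_force: [0.6, -0.8, -1.3]
gripper_width: 0.0651
time_s: 52.65
tcp_pos: [0.6318, 0.2302, 0.1717]
eef_rot: [66.9, 87.3, 86.4]
contact_force: [-0.7, 1.1, -0.5]
gripper_width: 0.0654
t 52.65 tcp [0.6318 0.2302 0.1717] approach [ 0.003  0.047 -0.999] jaw 19.4 F [-0.7  1.1 -0.5] w 65.4
```

```bash
python3 -m handwheel '[[[0,0,0.2,-1],[0,0,0.2,-1],[0,0,0.2,-1],[0,0,0.1,-1],[0,0,0,-1],[0,0,0,-1],[0,0,0,-1],[0,0,0,-1]]]';python3 tilt.py;python3 -m handwheel '[[[0,-0.2,0,-1],[0,-0.3,0,-1],[-0.1,-0.3,0,-1],[-0.1,-0.3,0,-1],[-0.1,-0.3,0,-1],[-0.1,-0.3,0,-1],[-0.1,-0.3,0,-1],[-0.1,-0.3,0,-1]]]';python3 tilt.py;python3 -m handwheel '[[[-0.1,-0.3,0,-1],[-0.1,-0.3,0,-1],[-0.1,-0.3,0,-1],[-0.1,-0.3,0,-1],[-0.1,-0.3,0,-1],[-0.1,-0.3,0,-1],[-0.1,-0.3,0,-1],[-0.1,-0.3,0,-1]]]';python3 tilt.py
```

```text
time_s: 53.45
tcp_pos: [0.6377, 0.233, 0.2178]
eef_rot: [57.3, 86.1, 35.2]
contact_force: [-0.6, -0.0, -0.4]
gripper_width: 0.0657
t 53.45 tcp [0.6377 0.233  0.2178] approach [ 0.055  0.039 -0.998] jaw -22.1 F [-0.6 -0.  -0.4] w 65.7
time_s: 54.25
tcp_pos: [0.6183, 0.1416, 0.2344]
eef_rot: [61.3, 84.8, -2.4]
contact_force: [-0.6, 0.2, -1.0]
gripper_width: 0.0654
t 54.25 tcp [0.6183 0.1416 0.2344] approach [ 0.09  -0.004 -0.996] jaw -63.7 F [-0.6  0.2 -1. ] w 65.4
time_s: 55.05
tcp_pos: [0.5899, 0.0434, 0.2514]
eef_rot: [71.1, 83.8, -34.2]
contact_force: [0.6, -0.9, -1.0]
gripper_width: 0.0655
t 55.05 tcp [0.5899 0.0434 0.2514] approach [ 0.089 -0.061 -0.994] jaw 74.5 F [ 0.6 -0.9 -1. ] w 65.5
```

```bash
python3 -m handwheel '[[[0,0,0.9,-1],[0,0,0.9,-1],[0,-0.2,0,-1],[0,-0.2,0,-1],[0,-0.2,0,-1],[0,-0.2,0,-1],[0,-0.2,0,-1],[0,0,0,-1]]]';python3 tilt.py;python3 -m handwheel '[[[0,0,0,-1],[0,0,0,-1],[0,0,0,-1],[0,0,0,-1],[0,0,0,-0.8],[0,0,0,0]]]';python3 tilt.py;python3 -m handwheel '[[[0,0,0,0],[0,0,0,0],[0,0,0,0],[0,0,0,0]]]';python3 tilt.py
```

```text
time_s: 55.85
tcp_pos: [0.5911, 0.0003, 0.3439]
eef_rot: [83.8, 83.4, -63.4]
contact_force: [-0.2, -0.2, -0.9]
gripper_width: 0.0655
t 55.85 tcp [5.911e-01 3.000e-04 3.439e-01] approach [ 0.051 -0.102 -0.993] jaw 32.7 F [-0.2 -0.2 -0.9] w 65.5
time_s: 56.45
tcp_pos: [0.5927, -0.0002, 0.356]
eef_rot: [92.8, 83.5, -79.7]
contact_force: [0.3, 0.8, -1.5]
gripper_width: 0.0655
t 56.45 tcp [ 5.927e-01 -2.000e-04  3.560e-01] approach [ 0.02  -0.112 -0.994] jaw 7.5 F [ 0.3  0.8 -1.5] w 65.5
time_s: 56.85
tcp_pos: [0.5929, -0.0002, 0.359]
eef_rot: [95.1, 83.5, -77.1]
contact_force: [0.4, 0.2, 0.1]
gripper_width: 0.0652
t 56.85 tcp [ 5.929e-01 -2.000e-04  3.590e-01] approach [ 0.025 -0.11  -0.994] jaw 7.8 F [0.4 0.2 0.1] w 65.2
```

```bash
python3 -m handwheel '[[[-0.1,-0.1,-0.4,0.2],[-0.1,-0.2,-0.8,0.2],[-0.2,-0.2,-0.9,0.1],[-0.1,-0.1,-0.9,0],[-0.1,-0.1,-0.8,0],[-0.1,-0.1,-0.7,0],[0,0,-0.6,0],[0,0,-0.4,0]]]';python3 -m handwheel '[[[0,0,-0.3,0],[0,0,-0.2,0],[0,0,-0.1,0]]]';python3 tilt.py;python3 look.py wrist w27
```

```text
time_s: 57.65
tcp_pos: [0.5641, -0.0335, 0.1352]
eef_rot: [99.3, 83.5, -70.0]
contact_force: [-1.0, 0.0, -0.7]
gripper_width: 0.0652
time_s: 57.95
tcp_pos: [0.5628, -0.0341, 0.1081]
eef_rot: [97.3, 83.5, -72.0]
contact_force: [0.1, -0.5, -1.0]
gripper_width: 0.0653
t 57.95 tcp [ 0.5628 -0.0341  0.1081] approach [ 0.035 -0.108 -0.994] jaw 10.7 F [ 0.1 -0.5 -1. ] w 65.3
57.95 [ 0.5628 -0.0341  0.1081] [ 97.3  83.5 -72. ] [ 20.9  15.2 -28.    8.8 -47.5 -16.2] [ 0.1 -0.5 -1. ] 65.3
```

View pics/w27.png

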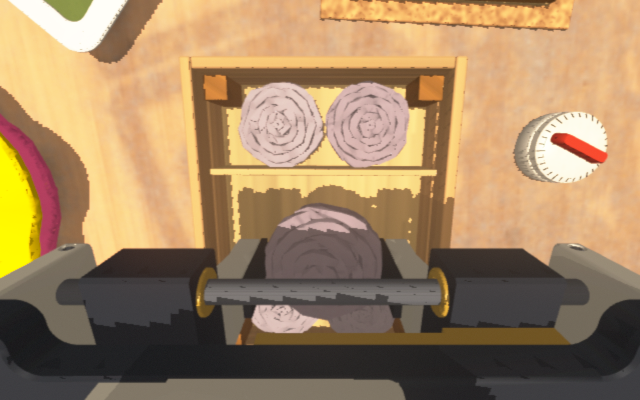

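```bash
python3 -m handwheel '[[[0,0,-0.3,0],[0,0,-0.4,0],[0,0,-0.4,0],[0,0,-0.3,0],[0,0,-0.3,0],[0,0,-0.2,0],[0,0,-0.15,0],[0,0,-0.1,0]]]';python3 tilt.py
```

```text
time_s: 58.8
tcp_pos: [0.566, -0.0327, 0.0198]
eef_rot: [101.5, 83.5, -67.7]
contact_force: [0.4, -0.4, -1.2]
gripper_width: 0.0658
t 58.8 tcp [ 0.566  -0.0327  0.0198] approach [ 0.043 -0.105 -0.994] jaw 10.8 F [ 0.4 -0.4 -1.2] w 65.8
```

```bash
python3 -m handwheel '[[[-0.04,0,-0.08,0],[-0.02,0,-0.06,0]]]';python3 tilt.py;python3 -m handwheel '[[[0,0,-0.06,0],[0,0,-0.03,0]]]';python3 tilt.py
```

```text
time_s: 59.0
tcp_pos: [0.5653, -0.0331, 0.0159]
eef_rot: [102.8, 83.4, -66.4]
contact_force: [-4.5, -1.9, 14.6]
gripper_width: 0.0654
t 59.0 tcp [ 0.5653 -0.0331  0.0159] approach [ 0.046 -0.106 -0.993] jaw 10.9 F [-4.5 -1.9 14.6] w 65.4
time_s: 59.2
tcp_pos: [0.5651, -0.0337, 0.0147]
eef_rot: [103.2, 83.3, -66.0]
contact_force: [-4.8, 2.1, 9.3]
gripper_width: 0.0654
t 59.2 tcp [ 0.5651 -0.0337  0.0147] approach [ 0.047 -0.107 -0.993] jaw 10.9 F [-4.8  2.1  9.3] w 65.4
```

```bash
python3 -m handwheel '[[[0,0,0.03,0],[0,0,0,0],[0,0,0,0],[0,0,0.2,0],[0,0,0.4,0],[0,0,0.6,0],[0,0,0.8,0],[0,0,0.8,0]]]' 87.6;python3 -m handwheel '[[[0,0.5,0.9,0],[0,0.7,0.6,0],[0,0.7,0,0],[0,0.6,0,0],[0,0.2,0,0]]]';python3 tilt.py;python3 look.py wrist w28
```

```text
time_s: 60.0
tcp_pos: [0.5625, -0.0343, 0.1299]
eef_rot: [99.9, 83.4, -69.3]
contact_force: [0.9, -0.3, -0.5]
gripper_width: 0.0874
time_s: 60.5
tcp_pos: [0.5643, 0.0772, 0.202]
eef_rot: [106.1, 83.4, -63.2]
contact_force: [-0.2, -0.4, -0.3]
gripper_width: 0.0875
t 60.5 tcp [0.5643 0.0772 0.202 ] approach [ 0.052 -0.102 -0.993] jaw 10.8 F [-0.2 -0.4 -0.3] w 87.5
60.5 [0.5643 0.0772 0.202 ] [106.1  83.4 -63.2] [ 32.   10.6 -19.7   7.5 -60.5 -25. ] [-0.2 -0.4 -0.3] 87.5
```

View pics/w28.png

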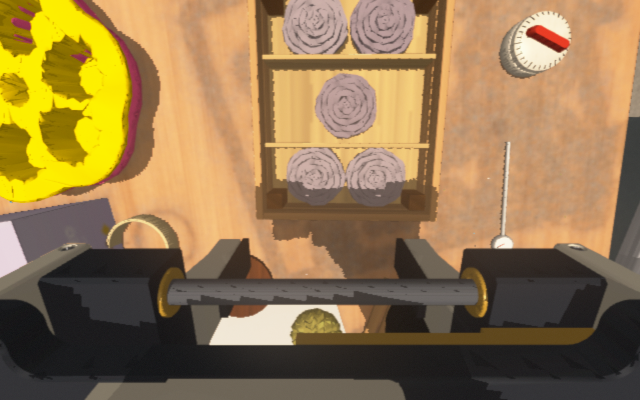

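```bash
python3 - <<'E'
from h import *
w=ld("w28"); p=plane(*w,(346,105),.03); a=np.radians(-CY); d=p-CC
print(p.round(4),"crate frame",(d[0]*np.cos(a)-d[1]*np.sin(a)).round(4),(d[0]*np.sin(a)+d[1]*np.cos(a)).round(4))
E
python3 ov.py w28 "[crate(x,y,.048) for x in(-.089,.089) for y in(-.042,.042)]+[crate(x,y,.066) for x in(-.097,.097) for y in (-.124,.124)]+[crate(0,0,.042),crate(0,0,.008)]" "(240,0,460,230)" 3
```

```text
[ 0.5636 -0.0309  0.03  ] crate frame 0.0003 0.001
```

View pics/w28_ov.png

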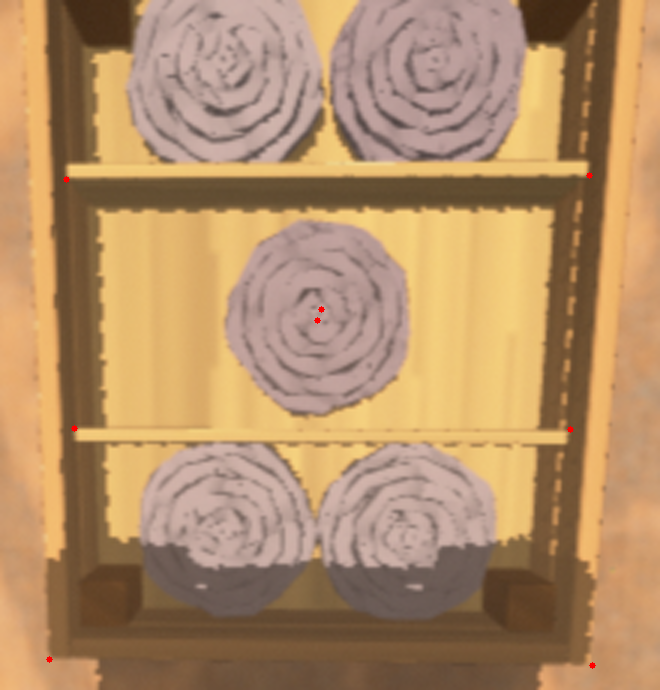

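```bash
python3 -m handwheel '[[[0,-0.5,0,0],[-0.1,-0.8,0,0],[-0.2,-0.9,0,-0.1],[-0.2,-0.9,0,-0.1],[-0.2,-0.9,0,-0.1],[-0.2,-0.9,0,-0.1],[-0.2,-0.9,0,0],[-0.1,-0.6,0,0]]]' 50;python3 -m handwheel '[[[0,-0.2,0,0],[0,0,0,0]]]'; python3 tilt.py;python3 look.py wrist w29
```

```text
time_s: 61.35
tcp_pos: [0.5104, -0.1884, 0.2008]
eef_rot: [103.4, 83.5, -67.6]
contact_force: [0.2, 0.2, -0.6]
gripper_width: 0.0501
time_s: 61.55
tcp_pos: [0.5081, -0.2003, 0.2005]
eef_rot: [102.7, 83.6, -68.6]
contact_force: [0.5, 1.5, 0.4]
gripper_width: 0.0501
t 61.55 tcp [ 0.5081 -0.2003  0.2005] approach [ 0.041 -0.105 -0.994] jaw 8.8 F [0.5 1.5 0.4] w 50.1
61.55 [ 0.5081 -0.2003  0.2005] [102.7  83.6 -68.6] [  3.5   7.  -24.3   7.3 -56.9   1.3] [0.5 1.5 0.4] 50.1
```

View pics/w29.png

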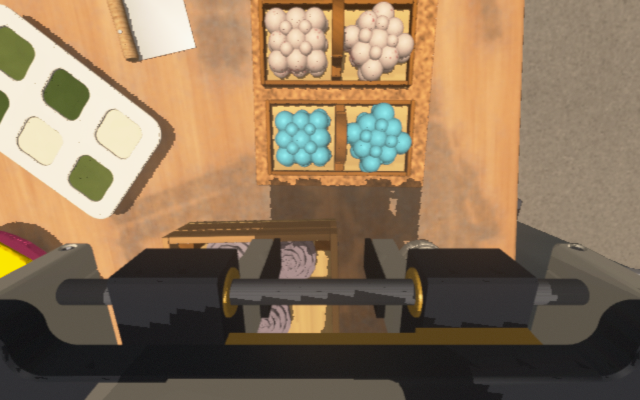

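```bash
python3 ov.py w29 "[]" "(250,0,440,190)" 3.8
```

```text
(no output)
```

View pics/w29_ov.png

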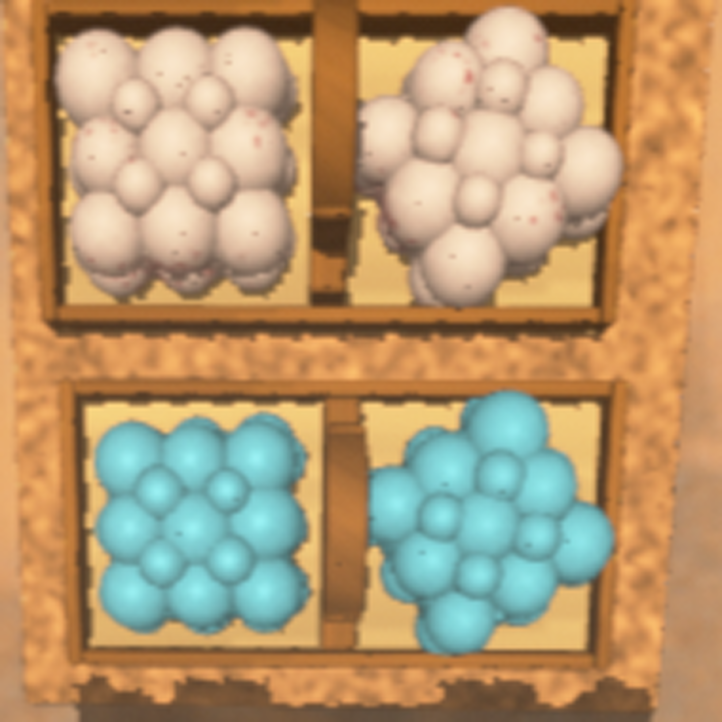

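Run:
```python
from h import *
w=ld("w29")
for n,C in(("blue",[(63,382),(622,382),(608,667),(76,662)]),("pink",[(37,4),(630,1),(611,318),(47,316)])):
    q=[plane(*w,(x/3.8+250-.4,y/3.8-.4),.022) for x,y in C]
    c=sum(q)/4; vx=(q[0]+q[3]-q[1]-q[2])/2; vy=(q[3]+q[2]-q[0]-q[1])/2
    print(n,c.round(4),np.degrees(np.arctan2(vx[1],vx[0])).round(2),np.degrees(np.arctan2(-vy[0],vy[1])).round(2),np.linalg.norm(vx).round(4),np.linalg.norm(vy).round(4))
h=plane(*w,(345/3.8+250,522/3.8),.082); print("blue handle top",h)
h=plane(*w,(336/3.8+250,120/3.8),.082); print("pink handle top",h)
```

```text
blue [ 0.5038 -0.2719  0.022 ] 8.46 9.36 0.1662 0.0842
pink [ 0.5237 -0.3718  0.022 ] 8.32 8.45 0.1658 0.0829
blue handle top [ 0.50419004 -0.27165624  0.082     ]
pink handle top [ 0.52151253 -0.36254014  0.082     ]
```

```bash
python3 -m handwheel '[[[0,-0.4,-0.3,0],[0,-0.6,-0.4,0],[0,-0.5,-0.5,0],[0,-0.2,-0.6,0],[0,-0.1,-0.5,0],[0,0,-0.4,0],[0,0,-0.2,0],[0,0,-0.1,0]]]' 50; python3 tilt.py;python3 look.py wrist w30
```

```text
time_s: 62.4
tcp_pos: [0.5124, -0.2674, 0.0776]
eef_rot: [104.4, 83.5, -66.4]
contact_force: [-0.7, 0.1, 0.1]
gripper_width: 0.0496
t 62.4 tcp [ 0.5124 -0.2674  0.0776] approach [ 0.045 -0.104 -0.994] jaw 9.3 F [-0.7  0.1  0.1] w 49.6
62.4 [ 0.5124 -0.2674  0.0776] [104.4  83.5 -66.4] [ -4.4  17.  -30.5   9.  -39.9   6.9] [-0.7  0.1  0.1] 49.6
```

View pics/w30.png

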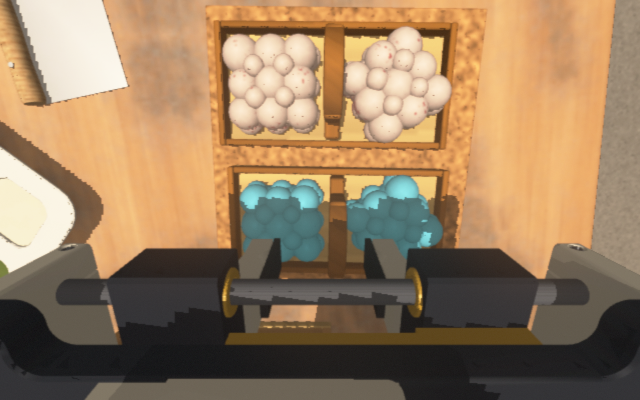

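```bash
python3 -m handwheel '[[[-0.12,-0.1,-0.2,-0.1],[-0.08,-0.06,-0.25,0],[0,0,-0.2,0],[0,0,-0.1,0]]]'; python3 tilt.py
```

```text
time_s: 62.85
tcp_pos: [0.5054, -0.2735, 0.0474]
eef_rot: [106.1, 83.4, -65.2]
contact_force: [-0.2, 0.1, -0.1]
gripper_width: 0.05
t 62.85 tcp [ 0.5054 -0.2735  0.0474] approach [ 0.048 -0.105 -0.993] jaw 8.9 F [-0.2  0.1 -0.1] w 50.0
```

```bash
python3 -m handwheel '[[[0,0,0,0],[0,0,0,0],[0,0,0,0],[0,0,0,0],[0,0,0,0],[0,0,0,0],[0,0,0,0]]]' 0 25; python3 tilt.py;python3 -m handwheel '[[[0,0,0.2,0],[0,0,0.3,0],[0,0,0.4,0],[0,0,0.4,0],[0,0,0.1,0]]]'; python3 tilt.py;python3 look.py wrist w31
```

```text
time_s: 63.55
tcp_pos: [0.5053, -0.2739, 0.048]
eef_rot: [105.7, 83.4, -65.6]
contact_force: [-1.0, 1.0, 3.3]
gripper_width: 0.0111
t 63.55 tcp [ 0.5053 -0.2739  0.048 ] approach [ 0.048 -0.105 -0.993] jaw 8.9 F [-1.   1.   3.3] w 11.1
time_s: 64.05
tcp_pos: [0.503, -0.273, 0.1045]
eef_rot: [104.2, 83.6, -67.1]
contact_force: [-0.3, 0.1, -3.5]
gripper_width: 0.0108
t 64.05 tcp [ 0.503  -0.273   0.1045] approach [ 0.043 -0.103 -0.994] jaw 8.8 F [-0.3  0.1 -3.5] w 10.8
64.05 [ 0.503  -0.273   0.1045] [104.2  83.6 -67.1] [ -5.1  14.6 -29.2   8.2 -43.5   8. ] [-0.3  0.1 -3.5] 10.8
```

View pics/w31.png

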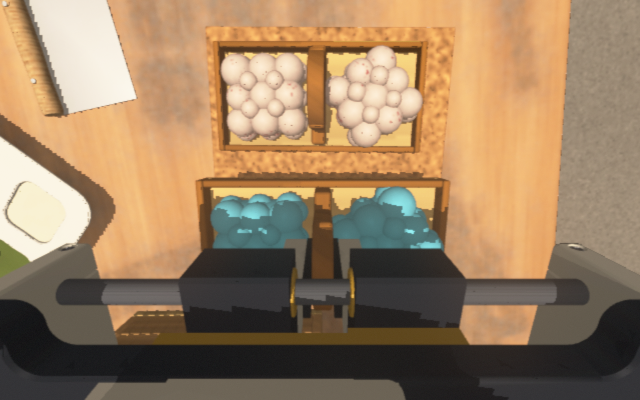

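```bash
python3 -m handwheel '[[[0,0,0.5,0],[0,0.2,0.5,0],[0.1,0.5,0.3,0.1],[0.1,0.8,0,0.1],[0.2,0.9,0,0.1],[0.2,0.9,0,0.1],[0.2,0.9,0,0],[0.2,0.9,0,0]]]'; python3 tilt.py;python3 -m handwheel '[[[0.1,0.9,0,0],[0.1,0.8,0,0],[0.1,0.6,0,0],[0,0.4,0,0],[0,0.2,0,0],[0,0.1,0,0]]]'; python3 tilt.py;python3 look.py wrist w32
```

```text
time_s: 64.9
tcp_pos: [0.5378, -0.0646, 0.1516]
eef_rot: [101.0, 83.9, -68.8]
contact_force: [-0.1, -0.7, -3.0]
gripper_width: 0.0115
t 64.9 tcp [ 0.5378 -0.0646  0.1516] approach [ 0.038 -0.098 -0.994] jaw 10.3 F [-0.1 -0.7 -3. ] w 11.5
time_s: 65.5
tcp_pos: [0.548, 0.0643, 0.146]
eef_rot: [97.8, 84.0, -71.7]
contact_force: [-0.1, -0.3, -2.4]
gripper_width: 0.0109
t 65.5 tcp [0.548  0.0643 0.146 ] approach [ 0.033 -0.099 -0.995] jaw 10.5 F [-0.1 -0.3 -2.4] w 10.9
65.5 [0.548  0.0643 0.146 ] [ 97.8  84.  -71.7] [ 31.2  12.4 -25.3   7.2 -53.9 -25.1] [-0.1 -0.3 -2.4] 10.9
```

View pics/w32.png

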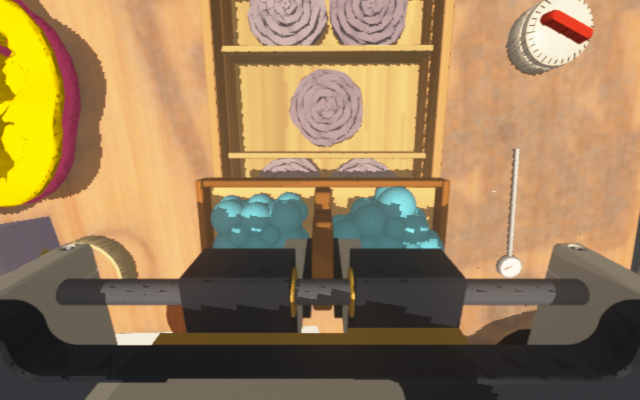

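```bash
cat > trayw.py <<'E'
import sys
from h import *
# args: tag, u1,v1 (left=+x corner), u2,v2 (right corner), rim z, tcp x,y
tag=sys.argv[1]; a=[float(v) for v in sys.argv[2:]]
w=ld(tag); p=plane(*w,a[0:2],a[4]);q=plane(*w,a[2:4],a[4])
d=p-q; ang=np.degrees(np.arctan2(d[1],d[0])); d/=np.linalg.norm(d); n=np.array([-d[1],d[0],0])
c=(p+q)/2+n*.043
print(p.round(4),q.round(4),"len",np.linalg.norm(p-q).round(4),"yaw",ang.round(2),"centre",c.round(4),"c-tcp",(c[:2]-a[5:7]).round(4))
E
python3 trayw.py w32 198 180 449 180 .120 .548 .0643; python3 trayw.py w31 198 180 449 180 .078 .503 -.273
python3 ov.py w32 "[]" "(180,120,470,260)" 2.7
```

```text
[0.6375 0.0401 0.12  ] [0.4732 0.0093 0.12  ] len 0.1671 yaw 10.61 centre [0.5474 0.067  0.12  ] c-tcp [-0.0006  0.0027]
[ 0.5929 -0.2996  0.078 ] [ 0.4271 -0.3258  0.078 ] len 0.1678 yaw 9.0 centre [ 0.5033 -0.2702  0.078 ] c-tcp [0.0003 0.0028]
```

View pics/w32_ov.png

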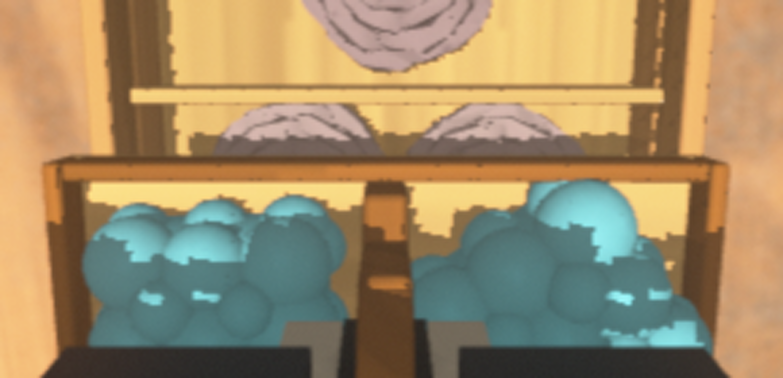

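```bash
python3 -m handwheel '[[[0.05,-0.3,0,0],[0.05,-0.3,0,0],[0,-0.15,-0.1,0],[0,-0.05,-0.1,0],[0,0,-0.1,0],[0,0,0,0]]]'; python3 tilt.py
```

```text
time_s: 66.15
tcp_pos: [0.5511, 0.026, 0.1323]
eef_rot: [97.1, 84.0, -72.8]
contact_force: [0.2, 0.4, -2.8]
gripper_width: 0.011
t 66.15 tcp [0.5511 0.026  0.1323] approach [ 0.031 -0.099 -0.995] jaw 10.2 F [ 0.2  0.4 -2.8] w 11.0
```

```bash
python3 -m handwheel '[[[0,0.12,-0.1,0.08],[0,0.05,-0.1,0],[0,0,-0.1,0],[0,0,-0.05,0],[0,0,0,0]]]'; python3 tilt.py; python3 look.py wrist w33
```

```text
time_s: 66.65
tcp_pos: [0.5512, 0.0343, 0.1169]
eef_rot: [97.0, 84.0, -72.3]
contact_force: [0.7, 0.4, -2.9]
gripper_width: 0.0108
t 66.65 tcp [0.5512 0.0343 0.1169] approach [ 0.032 -0.099 -0.995] jaw 10.7 F [ 0.7  0.4 -2.9] w 10.8
66.65 [0.5512 0.0343 0.1169] [ 97.   84.  -72.3] [ 28.   14.1 -27.6   7.7 -49.6 -22.4] [ 0.7  0.4 -2.9] 10.8
```

View pics/w33.png

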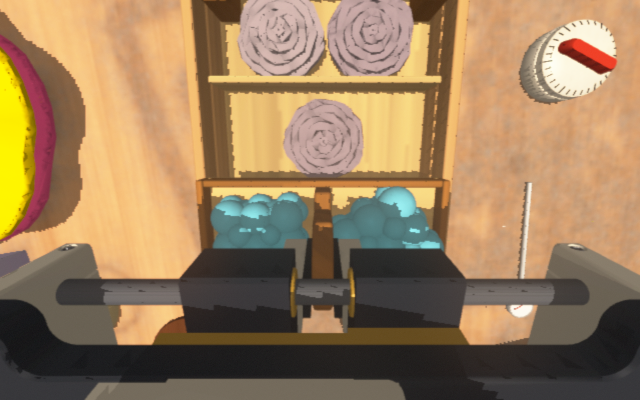

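```bash
python3 -m handwheel '[[[0.02,-0.02,-0.12,0],[0,0,-0.12,0],[0,0,-0.1,0],[0,0,-0.05,0]]]'; python3 tilt.py
```

```text
time_s: 67.1
tcp_pos: [0.5525, 0.0336, 0.1006]
eef_rot: [97.7, 84.1, -71.6]
contact_force: [0.5, -0.1, -3.7]
gripper_width: 0.0108
t 67.1 tcp [0.5525 0.0336 0.1006] approach [ 0.033 -0.098 -0.995] jaw 10.7 F [ 0.5 -0.1 -3.7] w 10.8
```

```bash
python3 -m handwheel '[[[-0.02,0,-0.08,0],[0,0,-0.06,0],[0,0,-0.04,0]]]'; python3 tilt.py;  python3 look.py wrist w34
```

```text
time_s: 67.4
tcp_pos: [0.5515, 0.0334, 0.0926]
eef_rot: [97.5, 84.0, -71.8]
contact_force: [0.3, -0.0, -1.6]
gripper_width: 0.0113
t 67.4 tcp [0.5515 0.0334 0.0926] approach [ 0.032 -0.099 -0.995] jaw 10.7 F [ 0.3 -0.  -1.6] w 11.3
67.4 [0.5515 0.0334 0.0926] [ 97.5  84.  -71.8] [ 27.9  15.7 -29.4   8.1 -46.2 -23. ] [ 0.3 -0.  -1.6] 11.3
```

View pics/w34.png

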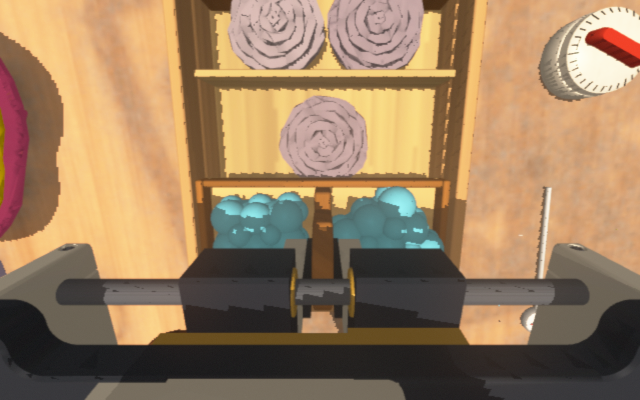

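```bash
python3 -m handwheel '[[[0,0,-0.05,0],[0,0,-0.03,0]]]'; python3 tilt.py;python3 -m handwheel '[[[0,0,0,0],[0,0,0,0],[0,0,0,0],[0,0,0,0],[0,0,0.1,0],[0,0,0.2,0],[0,0,0.4,0],[0,0,0.6,0]]]' 40; python3 tilt.py;python3 -m handwheel '[[[0,0,0.8,0],[0,0.3,0.8,0],[0,0.5,0.4,0],[0,0.3,0,0],[0,0,0,0]]]'; python3 look.py wrist w35
```

```text
time_s: 67.65
tcp_pos: [0.5523, 0.0337, 0.0915]
eef_rot: [98.2, 84.0, -71.0]
contact_force: [-10.1, 3.3, 15.6]
gripper_width: 0.011
t 67.65 tcp [0.5523 0.0337 0.0915] approach [ 0.034 -0.099 -0.994] jaw 10.8 F [-10.1   3.3  15.6] w 11.0
time_s: 68.45
tcp_pos: [0.5519, 0.0333, 0.1446]
eef_rot: [96.9, 83.9, -72.4]
contact_force: [-0.4, -0.2, 0.3]
gripper_width: 0.0403
t 68.45 tcp [0.5519 0.0333 0.1446] approach [ 0.032 -0.101 -0.994] jaw 10.8 F [-0.4 -0.2  0.3] w 40.3
time_s: 68.95
tcp_pos: [0.5528, 0.0787, 0.234]
eef_rot: [100.8, 84.0, -68.5]
contact_force: [0.2, -0.3, -0.6]
gripper_width: 0.0406
68.95 [0.5528 0.0787 0.234 ] [100.8  84.  -68.5] [ 32.4   8.6 -17.3   6.5 -65.3 -24.4] [ 0.2 -0.3 -0.6] 40.6
```

View pics/w35.png

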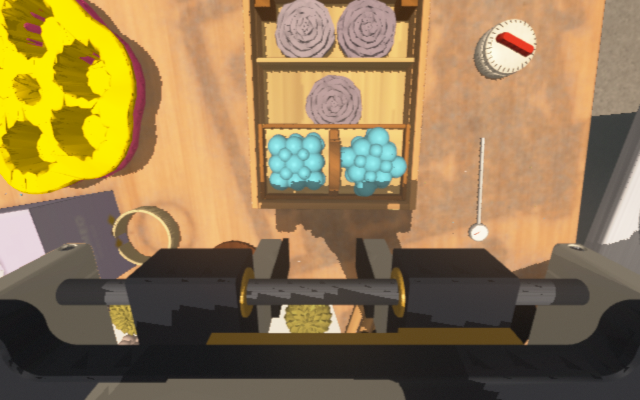

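```bash
python3 ov.py w35 "[crate(x,.069+y,.066) for x in(-.085,.085) for y in(-.043,.043)]+[crate(x,y,.066) for x in(-.097,.097) for y in (-.124,.124)]" "(235,40,435,220)" 3.8; python3 tilt.py
```

```text
t 69.0 tcp [0.5528 0.0781 0.2339] approach [ 0.038 -0.097 -0.995] jaw 10.8 F [ 0.7 -0.4  0.8] w 39.6
```

View pics/w35_ov.png

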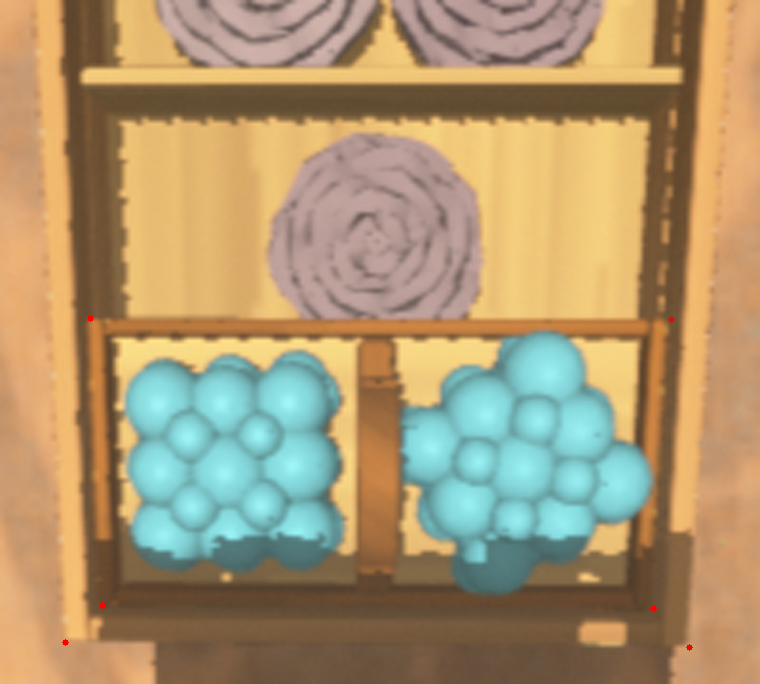

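```bash
python3 -m handwheel '[[[0,-0.5,0,0],[0,-0.8,0,0],[-0.1,-0.9,0,-0.1],[-0.1,-0.9,0,-0.1],[-0.1,-0.9,0,-0.1],[-0.1,-0.9,0,-0.1],[-0.1,-0.9,0,0],[-0.1,-0.9,0,0]]]' 50;python3 -m handwheel '[[[-0.1,-0.9,-0.1,0],[0,-0.9,-0.2,0],[0,-0.7,-0.3,0],[0,-0.5,-0.4,0],[0,-0.3,-0.5,0],[0,-0.2,-0.5,0],[0,-0.1,-0.4,0],[0,0,-0.2,0]]]'; python3 tilt.py;python3 look.py wrist w36
```

```text
time_s: 69.8
tcp_pos: [0.5217, -0.199, 0.2247]
eef_rot: [92.2, 84.1, -78.8]
contact_force: [-0.5, 0.1, -0.4]
gripper_width: 0.05
time_s: 70.6
tcp_pos: [0.5066, -0.3564, 0.1083]
eef_rot: [84.8, 84.3, -86.7]
contact_force: [-0.9, -0.3, -0.1]
gripper_width: 0.0503
t 70.6 tcp [ 0.5066 -0.3564  0.1083] approach [ 0.006 -0.098 -0.995] jaw 8.5 F [-0.9 -0.3 -0.1] w 50.3
70.6 [ 0.5066 -0.3564  0.1083] [ 84.8  84.3 -86.7] [-13.7  19.2 -21.3   7.3 -48.1  17.5] [-0.9 -0.3 -0.1] 50.3
```

View pics/w36.png

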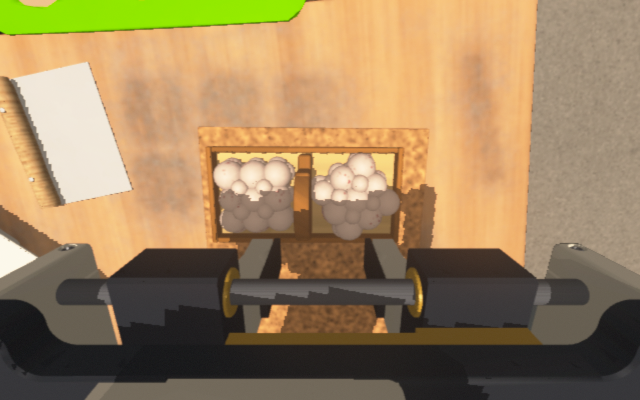

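```bash
python3 trayw.py w36 207.5 147.5 403.5 148.5 .022 .5066 -.3564
```

```text
[ 0.6113 -0.4012  0.022 ] [ 0.4458 -0.4251  0.022 ] len 0.1673 yaw 8.22 centre [ 0.5224 -0.3706  0.022 ] c-tcp [ 0.0158 -0.0142]
```

```bash
python3 -m handwheel '[[[0.2,-0.2,-0.1,0],[0.15,-0.15,-0.2,0],[0.05,-0.05,-0.3,0],[0,0,-0.3,0],[0,0,-0.3,0],[0,0,-0.15,0],[0,0,-0.05,0]]]'; python3 tilt.py;python3 look.py wrist w37
```

```text
time_s: 71.35
tcp_pos: [0.5235, -0.3724, 0.0472]
eef_rot: [84.0, 84.4, -87.4]
contact_force: [0.3, -0.4, 0.7]
gripper_width: 0.0502
t 71.35 tcp [ 0.5235 -0.3724  0.0472] approach [ 0.004 -0.098 -0.995] jaw 8.6 F [ 0.3 -0.4  0.7] w 50.2
71.35 [ 0.5235 -0.3724  0.0472] [ 84.   84.4 -87.4] [-14.9  25.  -21.9   8.1 -41.6  17.5] [ 0.3 -0.4  0.7] 50.2
```

View pics/w37.png

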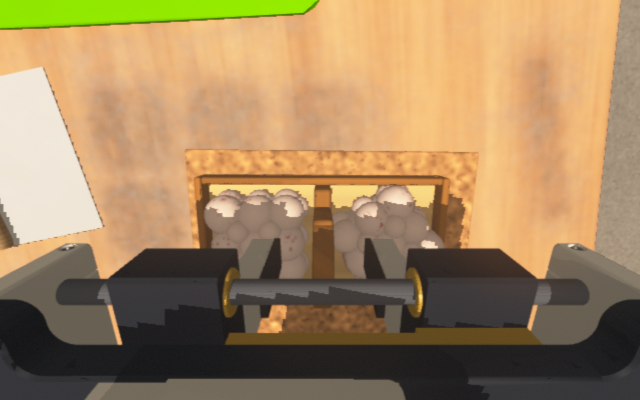

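Perfectly centred (handle col 322, finger middle 321). Grip and lift.

```bash
python3 -m handwheel '[[[0,0,0,0],[0,0,0,0],[0,0,0,0],[0,0,0,0],[0,0,0,0],[0,0,0,0],[0,0,0,0]]]' 0 25; python3 tilt.py;python3 -m handwheel '[[[0,0,0.2,0],[0,0,0.4,0],[0,0,0.5,0],[0,0,0.6,0],[0,0.2,0.6,0],[0,0.3,0.3,0],[0.1,0.6,0.2,0.1],[0.1,0.8,0,0.1]]]'; python3 tilt.py
```

```text
time_s: 72.1
tcp_pos: [0.5247, -0.3727, 0.0495]
eef_rot: [86.1, 84.3, -85.3]
contact_force: [0.9, -1.2, -1.7]
gripper_width: 0.0106
t 72.1 tcp [ 0.5247 -0.3727  0.0495] approach [ 0.008 -0.099 -0.995] jaw 8.6 F [ 0.9 -1.2 -1.7] w 10.6
time_s: 72.9
tcp_pos: [0.5276, -0.2945, 0.1634]
eef_rot: [81.1, 84.6, -89.6]
contact_force: [0.3, 0.2, -3.7]
gripper_width: 0.0109
t 72.9 tcp [ 0.5276 -0.2945  0.1634] approach [ 0.001 -0.094 -0.996] jaw 9.3 F [ 0.3  0.2 -3.7] w 10.9
```

```bash
python3 -m handwheel '[[[0.2,0.8,0,0.1],[0.2,0.8,0,0.1],[0.2,0.8,0,0.1],[0.2,0.7,0,0],[0.2,0.5,0,0],[0.1,0.3,0,0],[0,0.1,0,0],[0,0,0,0]]]'; python3 tilt.py; python3 look.py wrist w38
```

```text
time_s: 73.7
tcp_pos: [0.5683, -0.1209, 0.1616]
eef_rot: [78.3, 84.7, -90.6]
contact_force: [-0.6, -0.1, -3.5]
gripper_width: 0.0107
t 73.7 tcp [ 0.5683 -0.1209  0.1616] approach [-0.001 -0.092 -0.996] jaw 11.1 F [-0.6 -0.1 -3.5] w 10.7
73.7 [ 0.5683 -0.1209  0.1616] [ 78.3  84.7 -90.6] [ 10.7  14.2 -20.    6.1 -56.9  -3. ] [-0.6 -0.1 -3.5] 10.7
```

View pics/w38.png

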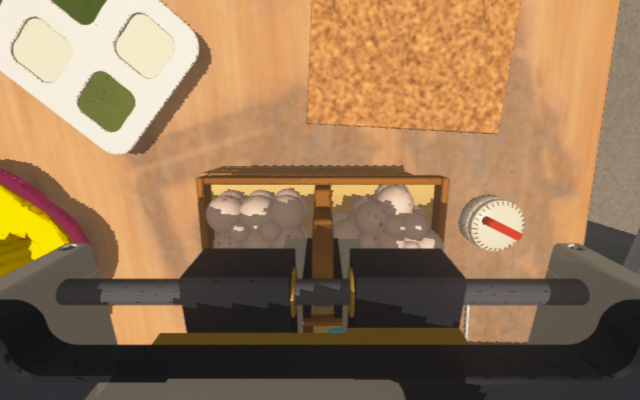

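```bash
python3 trayw.py w38 198 177 449 177 .134 .5683 -.1209; python3 -m handwheel '[[[0.1,0.2,-0.1,0],[0.1,0.2,-0.2,0],[0,0.1,-0.2,0],[0,0,-0.2,0],[0,0,-0.1,0],[0,0,0,0]]]'; python3 tilt.py; python3 look.py wrist w39
```

```text
[ 0.6566 -0.1465  0.134 ] [ 0.492  -0.1783  0.134 ] len 0.1677 yaw 10.93 centre [ 0.5661 -0.1201  0.134 ] c-tcp [-0.0022  0.0008]
time_s: 74.35
tcp_pos: [0.5752, -0.1023, 0.1255]
eef_rot: [76.8, 84.7, -92.4]
contact_force: [-1.2, -0.4, -2.6]
gripper_width: 0.011
t 74.35 tcp [ 0.5752 -0.1023  0.1255] approach [-0.004 -0.092 -0.996] jaw 10.8 F [-1.2 -0.4 -2.6] w 11.0
74.35 [ 0.5752 -0.1023  0.1255] [ 76.8  84.7 -92.4] [ 12.5  16.7 -21.9   6.4 -52.9  -5.5] [-1.2 -0.4 -2.6] 11.0
```

View pics/w39.png

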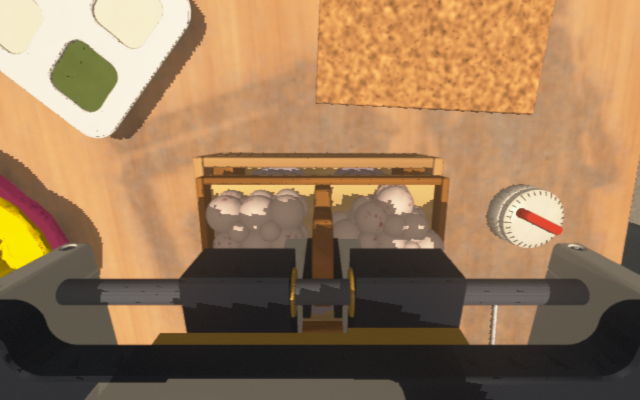

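```bash
python3 -m handwheel '[[[0.06,0.03,-0.1,0],[0.02,0.01,-0.12,0],[0,0,-0.1,0],[0,0,-0.05,0]]]'; python3 tilt.py; python3 look.py wrist w40
```

```text
time_s: 74.8
tcp_pos: [0.5795, -0.1009, 0.1108]
eef_rot: [78.2, 84.7, -91.0]
contact_force: [0.2, 0.5, -2.9]
gripper_width: 0.0112
t 74.8 tcp [ 0.5795 -0.1009  0.1108] approach [-0.002 -0.092 -0.996] jaw 10.8 F [ 0.2  0.5 -2.9] w 11.2
74.8 [ 0.5795 -0.1009  0.1108] [ 78.2  84.7 -91. ] [ 12.5  17.9 -22.6   6.6 -51.   -5.9] [ 0.2  0.5 -2.9] 11.2
```

View pics/w40.png

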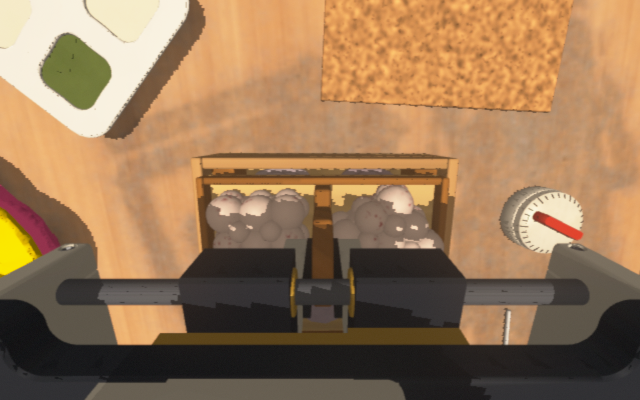

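```bash
python3 -m handwheel '[[[-0.04,0,-0.1,0],[-0.01,0,-0.1,0],[0,0,-0.08,0],[0,0,-0.04,0]]]'; python3 tilt.py; python3 look.py wrist w41
```

```text
time_s: 75.25
tcp_pos: [0.5772, -0.1009, 0.097]
eef_rot: [78.2, 84.7, -90.9]
contact_force: [-0.3, 0.5, -3.7]
gripper_width: 0.0108
t 75.25 tcp [ 0.5772 -0.1009  0.097 ] approach [-0.002 -0.092 -0.996] jaw 10.8 F [-0.3  0.5 -3.7] w 10.8
75.25 [ 0.5772 -0.1009  0.097 ] [ 78.2  84.7 -90.9] [ 12.6  18.6 -23.8   6.8 -49.1  -6.2] [-0.3  0.5 -3.7] 10.8
```

View pics/w41.png

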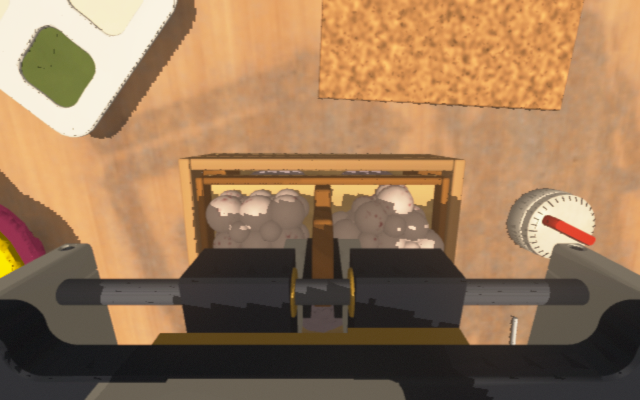

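Tray is now inside the walls and centred. Seat it and release.

```bash
python3 -m handwheel '[[[0,0,-0.07,0],[0,0,-0.05,0]]]'; python3 tilt.py; python3 -m handwheel '[[[0,0,-0.05,0],[0,0,-0.02,0]]]'; python3 tilt.py
```

```text
time_s: 75.5
tcp_pos: [0.577, -0.1011, 0.093]
eef_rot: [78.1, 84.7, -91.1]
contact_force: [-10.7, 2.1, 16.7]
gripper_width: 0.0107
t 75.5 tcp [ 0.577  -0.1011  0.093 ] approach [-0.002 -0.092 -0.996] jaw 10.8 F [-10.7   2.1  16.7] w 10.7
time_s: 75.7
tcp_pos: [0.5775, -0.1011, 0.0937]
eef_rot: [79.6, 84.7, -89.5]
contact_force: [-2.3, 1.9, 4.4]
gripper_width: 0.0109
t 75.7 tcp [ 0.5775 -0.1011  0.0937] approach [ 0.001 -0.093 -0.996] jaw 10.9 F [-2.3  1.9  4.4] w 10.9
```

```bash
python3 -m handwheel '[[[0,0,0,0],[0,0,0,0],[0,0,0,0],[0,0,0,0],[0,0,0.1,0],[0,0,0.2,0],[0,0,0.4,0],[0,0,0.6,0]]]' 40;python3 -m handwheel '[[[0,0,0.8,0],[0,0.4,0.8,0],[0,0.8,0.6,0],[0,0.9,0.3,0],[0,0.9,0,0],[0,0.6,0,0],[0,0.2,0,0],[0,0,0,0]]]'; python3 tilt.py; python3 look.py wrist w42;python3 look.py scene s42
python3 ov.py w42 "[crate(x,s*.069+y,.066) for x in(-.085,.085) for y in(-.043,.043) for s in(-1,1)]+[crate(x,y,.066) for x in(-.097,.097) for y in (-.124,.124)]" "(200,0,450,240)" 3
```

```text
time_s: 76.5
tcp_pos: [0.5769, -0.1014, 0.146]
eef_rot: [77.5, 84.6, -91.5]
contact_force: [-0.2, 0.2, -0.1]
gripper_width: 0.0394
time_s: 77.3
tcp_pos: [0.5776, 0.0553, 0.2603]
eef_rot: [83.9, 84.8, -85.2]
contact_force: [0.2, -0.3, -0.2]
gripper_width: 0.0402
t 77.3 tcp [0.5776 0.0553 0.2603] approach [ 0.008 -0.09  -0.996] jaw 10.8 F [ 0.2 -0.3 -0.2] w 40.2
77.3 [0.5776 0.0553 0.2603] [ 83.9  84.8 -85.2] [ 28.   10.7 -10.7   5.1 -70.8 -19. ] [ 0.2 -0.3 -0.2] 40.2
77.35 [0.5776 0.0547 0.2603] [ 84.   84.8 -85.2] [ 28.   10.7 -10.7   5.1 -70.7 -18.9] [-0.2  0.8  0. ] 40.3
```

View pics/w42_ov.png

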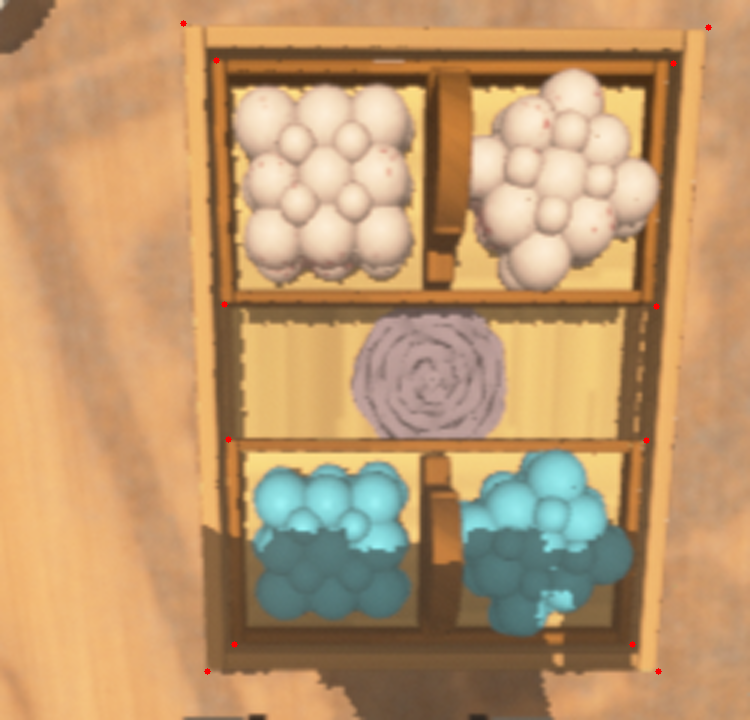

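View pics/s42.png

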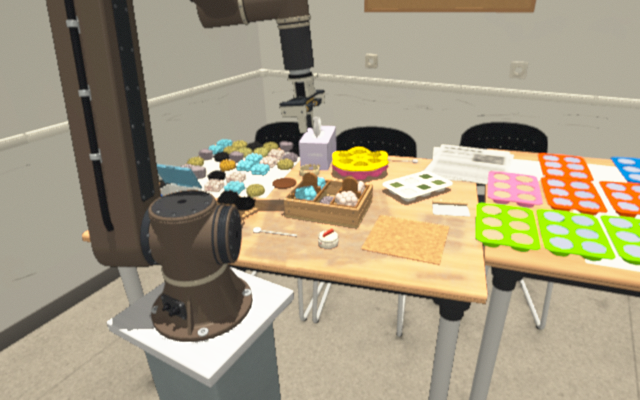

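```bash
python3 look.py top t3
python3 - <<'E'
from h import *
w=ld("w24"); p=plane(*w,(331,181),.035); a=np.radians(5.7); d=p-np.array([.4265,.257,.014]); print("rose in rack frame",d[0]*np.cos(a)-d[1]*np.sin(a),d[0]*np.sin(a)+d[1]*np.cos(a))
i0=cv2.imread("pics/top0.png");i3=cv2.imread("pics/t3.png")
print("timer diff",np.abs(i0[225:260,328:365].astype(int)-i3[225:260,328:365]).mean())
E
```

```text
77.4 [0.5775 0.054  0.26  ] [ 83.8  84.8 -85.5] [ 27.9  10.7 -10.7   5.1 -70.7 -18.9] [-0.9 -0.1  0.2] 39.9
rose in rack frame 0.00011492690713068958 -0.041646997200138376
timer diff 32.84658944658945
```

View pics/t3.png

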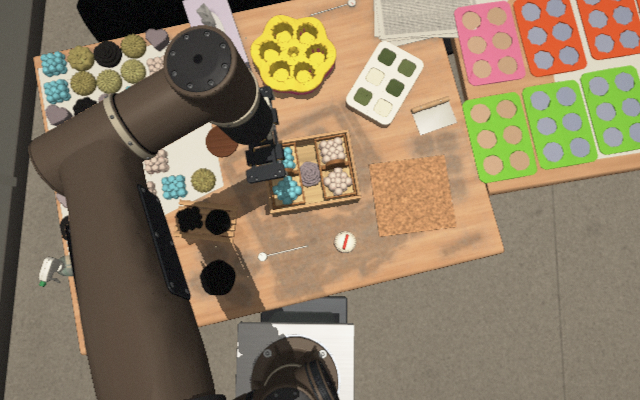

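Run:
```python
from h import *
for n in("top0","t2","t3"):
    im=cv2.imread(f"pics/{n}.png").astype(int)[225:260,325:368]
    for nm,m in(("red",(im[...,2]-im[...,1]>90)&(im[...,1]<90)),("white",im.min(2)>130)):
        y,x=np.nonzero(m); print(n,nm,len(x),x.mean()+325,y.mean()+225)
```

```text
top0 red 27 345.14814814814815 241.51851851851853
top0 white 258 344.87984496124034 241.36434108527132
t2 red 26 344.9230769230769 241.80769230769232
t2 white 319 345.1034482758621 241.20062695924764
t3 red 23 344.82608695652175 241.82608695652175
t3 white 322 345.03105590062114 241.20807453416148
```

Timer unmoved (within 0.4 px; the raw difference was only lighting). Handing in.

```bash
python3 -c "
from plant import close_job
print(close_job())"
```

```text
the job is handed in; nothing more can be done
None
```

I did the whole job in the order asked and handed it in at about 77 s, with the gripper clear of everything; no verdict came back.

**What I did:** I lifted the pink tray and then the blue tray onto the cork mat. The black rose went on the free end of the rack, and the grey rose from the coaster went in the middle of the lower layer. Then the blue tray went back into its half (+y side), and the pink tray into the other (–y side).

**Last checks:**
- **Trays:** in the last wrist picture both rims match the predicted seated positions and look level inside the crate walls.
- **Grey rose:** flat and about 1 mm from the middle of the well.
- **Black rose:** about 2 mm from the middle of the free end when I released it. The final top view still shows it there beside the other black soap.
- **Timer:** its red knob and white rim are within 0.4 px of the start picture. A plain image difference over that patch came out large (about 33), which I put down to changed lighting and shadow.
- **Forces:** the highest wrist force I saw was about 20 N. I read it only at the end of each move.

**What went wrong or disagreed:**
- **Tool tilt:** the tool slowly tilted during the moves, up to about 6.5°, and the moves give no direct way to correct it. I spent about 16 s reducing the tilt along the jaws before returning the trays. The grey rose was held about 8° off upright on the way, but settled flat when released.
- **Blue tray on the mat:** it came down too close to the mat's edge the first time, so I lifted it slightly and set it down again further in.
- **Heights:** measured from two views, the rack top came out at about 3 mm against the stated 14, and the crate rim at about 71 mm against 66. Contact when placing agreed with the stated heights.

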